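# Set up the bead press for thin beads

## Task

Set up the bead press for thin beads: lay the graphite block flat on the green base between the two pillars, down inside its nest of brass pins, slip one of the two short black collars over each pillar so that they stand on the base on either side of the block, then lower the wooden-handled top plate over both pillars until it rests level on the two black collars. Leave the two taller brass collars, the turquoise frit jar and the white timer where they are.

Things in the scene. Friction and masses are not known exactly. Their poses are not given: they have to be found in the camera images.
- press_base: Green press base, fixed, 96 (x) x 186 (y) mm. Origin: centre of underside; z up; flat top face at z = 18 mm. Two steel pillars, 12 mm diameter, at x = 0, y = +-70 mm, rise to z = 78 mm (top 8 mm: a cone to 5 mm). Between them eight pointed brass pins, 6 mm diameter, 10 mm tall, at (x, y) = (+-30.5, +-18) and (+-14, +-34.5) mm fence a nest of 55 (x) x 63 (y) mm about the middle.
- graphite_block: Dark grey graphite block, 52 (x) x 60 (y) x 24 mm, 0.13 kg. Origin: centre of underside, z up. Fits the nest of pins with 1.5 mm to spare all round, its x along the base's x (either way round), standing on the base's top face. Can be gripped across its 52 mm, midway between the side pins.
- black_collar_a: Short black stop collar: a plain tube standing on end, 30 mm outside diameter, 17 mm bore, 34 mm tall, 90 g. Origin: centre of its underside, z up along the bore. The same as the other short black one. Its place is over a pillar of the base, either one of the two, its underside on the base's top face.
- black_collar_b: Short black stop collar: a plain tube standing on end, 30 mm outside diameter, 17 mm bore, 34 mm tall, 90 g. Origin: centre of its underside, z up along the bore. The same as the other short black one. Its place is over the other pillar.
- brass_collar_a: Tall brass stop collar: a plain tube standing on end, 30 mm outside diameter, 17 mm bore, 40 mm tall, 90 g. Origin: centre of its underside, z up along the bore. The same as the other tall brass one. For thick beads: not wanted now, stays where it stands.
- brass_collar_b: Tall brass stop collar: a plain tube standing on end, 30 mm outside diameter, 17 mm bore, 40 mm tall, 90 g. Origin: centre of its underside, z up along the bore. The same as the other tall brass one. For thick beads: not wanted now, stays where it stands.
- top_plate: Steel top plate, 44 (x) x 176 (y) x 12 mm, 0.35-0.65 kg, 17 mm through holes at x = 0, y = +-70 mm; under its middle a graphite facing 50 x 56 x 4 mm; it stands on that. Origin: centre of the facing's underside, z up; plate from z = 4 to 16 mm. Wooden handle bar along y: 22 (x) x 84 (y) mm, z = 34 to 58 mm; grip across x. Fits either way round; seated, its origin is 48 mm above the base's.
- frit_jar: Bystander: small jar with white lid and turquoise frit, 50 mm diameter, 49 mm tall. Origin: centre of its underside. Stays where it stands.
- timer: Bystander: white round-cornered timer with coloured buttons, standing upright, 42 x 64 x 66 mm. Origin: about the centre of its underside. Stays where it stands.
- torch_2: Bench torch that stays on the bench at the far right of the mat, fixed: about 200 x 230 mm over its foot and hoses, 260 mm tall. Origin: about the middle of its foot, on the bench. In the way only: carry things between it and the robot, or above it.
Mind the look-alikes: they are no part of the job. What is shaped like the top_plate but pink is not meant.

How it is judged:
At the end, for the whole second after the job is handed in: Block flat on the base within the pins (4 mm, 0.1 rad); a black collar upright on the base round each pillar (within 5 mm); top plate over both pillars, resting level (0.04 rad) on both collars, centred within 5 mm, origin 46 to 50 mm above the base's; undersides within 2 mm; all four at rest (x of graphite_block in the frame of press_base between -0.004 and 0.004 m and y of graphite_block in the frame of press_base between -0.004 and 0.004 m and z of graphite_block in the frame of press_base between 0.016 and 0.02 m and angle between the x axis of graphite_block and the x axis of press_base, either way round below 0.1 rad and ((x of black_collar_a in the frame of press_base between -0.005 and 0.005 m and y of black_collar_a in the frame of press_base between 0.065 and 0.075 m and x of black_collar_b in the frame of press_base between -0.005 and 0.005 m and y of black_collar_b in the frame of press_base between -0.075 and -0.065 m) or (x of black_collar_b in the frame of press_base between -0.005 and 0.005 m and y of black_collar_b in the frame of press_base between 0.065 and 0.075 m and x of black_collar_a in the frame of press_base between -0.005 and 0.005 m and y of black_collar_a in the frame of press_base between -0.075 and -0.065 m)) and z of black_collar_a in the frame of press_base between 0.016 and 0.02 m and angle between each of black_collar_a, black_collar_b's own z axis and vertical below 0.1 rad and z of black_collar_b in the frame of press_base between 0.016 and 0.02 m and x of top_plate in the frame of press_base between -0.005 and 0.005 m and y of top_plate in the frame of press_base between -0.005 and 0.005 m and z of top_plate in the frame of press_base between 0.046 and 0.05 m and angle between top_plate's own z axis and vertical below 0.04 rad and angle between the y axis of top_plate and the y axis of press_base, either way round below 0.1 rad and linear speed of each of graphite_block, black_collar_a, black_collar_b, top_plate below 0.02 m/s and angular speed of each of graphite_block, black_collar_a, black_collar_b, top_plate below 0.2 rad/s); the robot touches nothing.
It fails at once if A brass collar, the frit jar or the timer was shifted by more than 15 mm (distance of any of brass_collar_a, brass_collar_b, frit_jar, timer from where it was at the start of the episode above 0.015 m).
It also fails if it takes over 120 s, if anything falls off the work surface, if the arm or the gripper's body presses on something with over 40 N, if the wrist force passes 120 N, or if a joint passes its speed limit or range.

## Robot

A 6-joint arm with a two-finger parallel gripper is mounted at the origin on the work surface; the furniture and walls round the work are solid. World frame = base frame: x ahead of the robot, y to its left, z up, the work surface at z = 0. Lengths are in m, angles in rad, forces in N, time in s.
With the tool pointing down it reaches from about 0.35 to 1 m from the base axis. Payload 7.1 kg.
Tool frame: the origin (TCP) lies at the centre of the arm's flange, where the gripper is bolted on; the fingertips stand 173 mm ahead of it and the grasp point (between the pads) lies 155 mm ahead of it; y points along the fingers, x is the direction in which the jaws open and shut, and the axes are right-handed (so a half turn about y gives the same grasp; the last joint's range is limited). The gripper opens to 85 mm and grips with 20 to 120 N. Pads are 22 mm wide; open, the fingers measure 114 mm over their backs; the gripper's body (76 mm by 85 mm) begins 54 mm behind the grasp point. The pads swing forward as they close: fully open they stand 13 mm farther back than shut.
Start: joints at [-1.124, 0.423, 1.63, -0, 1.089, -0.019], TCP at [0.281, -0.558, 0.405] pointing down, gripper open.
Joint ranges: [-3, 3], [-0.9, 2.11], [0.09, 2.58], [-1.31, 4.45], [0.11, 2.69], [-2.54, 2.54]. Speed limits (rad/s): [2.39, 2.39, 3.01, 3.14, 3.14, 3.14].

## Interface

Orientations are given as a rotation vector (axis times angle).
In Python, from rig import get_state, read_camera, get_calibration, hand_in, silhouettes, landmark_of gives the robot as it stands.
- The arm moves only by the tool move_arm, never from a script. Its argument "deltas" is a list of rows, each a list of 6 numbers: the shift along the tool's x, y, z in mm, then the turn, a rotation vector about the tool's x, y, z in rad. In form: [[dx, dy, dz, wx, wy, wz], ...]. A call has 1 to 20 rows; each row shifts and turns the pose as measured when the row begins, along the tool's axes as they then stand; what a row does not reach is not made up. A row lasts 1/12 s, in which the tool goes at most 41.7 mm and 7.16 degrees, less where a joint would pass 70% of its speed; a pose out of reach is approached as far as the arm can. A call with a gripper value outside its range is refused whole. "grip" is the closure, from -1 (fully open) to 1 (shut), set as the call begins (left out, the last holds). The fingers move at their own pace and stop on an object; "grip_force" is the grip in N (left out, the last holds). Time passes only in rows, so rows that do not move let the fingers close. It gives the time, the measured TCP pose, the force and the opening at its end, in the units of the state.
- get_state(): the state, without advancing time (a new reading comes with each control period).
- read_camera(name): name is "scene" or "top"; returns (picture, depth): 420x560x3 uint8, blue, green, red; 420x560 float32, m along the optical axis (not along the pixel's ray), 0 where there is no reading.
- get_calibration(name): a dict with "fx", "fy", "cx", "cy" (pixels), "dist" ([k1, k2, p1, p2, k3] as OpenCV has them; the pictures are not rectified), "T" (4x4, takes a point from camera to world coordinates). Camera axes: x right, y up, looking along -z (the intrinsics and any distortion apply to the point x, -y, -z); pixel columns grow to the right and rows downward; lengths in m; the calibration is good to about 2 mm. A picture is of the moment at which its call begins. get_calibration takes no time and is no camera call.
- hand_in(): hands the job in, once; it reports no verdict.
Trained networks look in the newest picture that a camera, given by its name, has taken for a name from the list of things; names that differ only in an ending like _2 or _b are one class to them, and where a whole thing is asked for, a point or a joint stands for the part that bears it (a point fixed in the world has none). Each returns a list of dicts, best first, with "score" (0 to 1); they miss things now and then, are a little off and sometimes report something else, mostly with a low value. They report only what shows in the picture. A call takes as long as a camera call. They do not tell look-alikes from the thing itself.
- silhouettes(camera, thing): "region" (420x560 bool, what is visible of it) and "rect" ([left, top, right, bottom] in pixels, round what is visible of it).
- landmark_of(camera, thing): "uv" ([column, row] in pixels: a listed point, or the origin of a listed thing).
The state is a dict: "t": time; "joint_pos": joint angles; "qvel": joint speeds; "effort": joint torques, N m; "ee_pos": TCP position; "ee_rot": TCP orientation; "ft_force": force on the tool from outside, world axes, zero at the start; "ft_torque": the same for the moment, N m; "gripper_width": finger opening in m.
Only numpy, scipy, OpenCV 4.12 (cv2) and the standard library are available. Lean on these libraries where they do the work, as an engineer would, in place of code of your own. Each camera call takes 0.05 s, during which the arm holds its last target. There are 200 camera calls.

## Working session

There is one attempt and no reset: what is moved stays moved. The work goes in short steps, Python scripts to look and compute and a tool call to move; the robot and the scene stay as the last step left them, time stands still between calls to the robot, and variables do not carry over. Pictures are saved under pics/ and viewed, about 12 in all and at most 16, crops included, and the job is handed in when it is done.

Besides the shell and the picture viewer there is one more tool, called by a JSON object that holds its "api" and its "payload", one argument or row to a line. move_arm: Moves the arm, as the interface text tells. Its arguments: {"type":"object","properties":{"deltas":{"type":"array","items":{"type":"array","items":{"type":"number"}}},"grip":{"type":"number"},"grip_force":{"type":"number"}},"required":["deltas"]}

```bash
mkdir -p pics; cat > h.py <<'E'
import numpy as np, cv2
from rig import *
from scipy.spatial.transform import Rotation as R
def cloud(name):
    im,d=read_camera(name); c=get_calibration(name)
    K=np.array([[c['fx'],0,c['cx']],[0,c['fy'],c['cy']],[0,0,1.]])
    v,u=np.mgrid[0:420,0:560]
    p=cv2.undistortPoints(np.stack([u,v],-1).reshape(-1,1,2).astype(np.float64),K,np.array(c['dist'],float)).reshape(420,560,2)
    P=np.stack([p[...,0]*d,-p[...,1]*d,-d],-1)
    T=np.array(c['T']); W=P@T[:3,:3].T+T[:3,3]; W[d==0]=np.nan
    return im,d,W
E
python3 - <<'E'
from h import *
for n in ['scene','top']:
    im,d,W=cloud(n); np.savez(f'pics/{n}0.npz',im=im,W=W)
    cv2.imwrite(f'pics/{n}0.png',cv2.resize(im,(784,588)))
    c=get_calibration(n);print(n,np.round(c['T'],3).tolist(),c['fx'])
    for t in ['press_base','graphite_block','black_collar_a','brass_collar_a','top_plate','frit_jar','timer']:
        for s in silhouettes(n,t):
            m=s['region']; 
            if m.sum()<10: continue
            w=W[m]; w=w[~np.isnan(w[:,0])]
            top=np.percentile(w[:,2],98); tt=w[w[:,2]>top-.008]
            print(t,round(s['score'],2),s['rect'],'med',np.median(w,0).round(3),'zmax',top.round(3),'topc',((tt.min(0)+tt.max(0))/2).round(3), im[m].mean(0).round())
print(get_state())
E
```

```text
scene [[-0.646, 0.507, -0.571, -0.171], [-0.763, -0.433, 0.479, 0.591], [-0.004, 0.745, 0.667, 0.849], [0.0, 0.0, 0.0, 1.0]] 528.713250722185
press_base 0.67 [203.1, 201.2, 283.4, 279.3] med [0.514 0.126 0.021] zmax 0.069 topc [0.522 0.12  0.071] [121. 126. 113.]
graphite_block 0.88 [378.1, 156.2, 405.8, 181.7] med [ 0.479 -0.325  0.024] zmax 0.028 topc [ 0.485 -0.334  0.026] [61. 61. 63.]
black_collar_a 0.52 [130.8, 257.0, 144.3, 276.2] med [0.596 0.344 0.025] zmax 0.037 topc [0.603 0.343 0.034] [33. 32. 32.]
black_collar_a 0.51 [401.7, 183.8, 417.4, 203.1] med [ 0.394 -0.29   0.025] zmax 0.037 topc [ 0.397 -0.297  0.034] [34. 33. 33.]
brass_collar_a 0.78 [146.7, 285.0, 164.3, 308.5] med [0.504 0.352 0.031] zmax 0.042 topc [0.512 0.351 0.039] [ 63.  98. 118.]
brass_collar_a 0.61 [174.9, 309.9, 192.6, 336.6] med [0.41  0.349 0.031] zmax 0.044 topc [0.418 0.348 0.041] [ 58.  96. 116.]
top_plate 0.77 [256.1, 279.2, 349.8, 321.0] med [0.312 0.135 0.017] zmax 0.06 topc [0.317 0.131 0.058] [117. 100. 155.]
top_plate 0.64 [306.0, 200.2, 358.4, 246.1] med [ 0.434 -0.056  0.019] zmax 0.062 t
[... 1520 characters left out ...]
.316  0.065] [133. 130. 129.]
{'t': 0.8, 'joint_pos': array([-1.12398569e+00,  4.23058419e-01,  1.62990116e+00,  2.10913077e-05,
        1.08862220e+00, -1.90075012e-02]), 'qvel': array([ 9.71791692e-05,  4.21250797e-04, -1.05698396e-03, -1.64326930e-04,
       -6.36413179e-04, -8.22227171e-04]), 'effort': array([ 2.27371871e-03, -5.57263434e+01, -2.82136667e+01,  1.15785760e-04,
        7.77665227e-04, -3.28633257e-05]), 'ee_pos': array([ 0.28073262, -0.55837865,  0.40474459]), 'ee_rot': array([-1.39425403,  0.8596053 , -0.85963683]), 'ft_force': array([ 0.16336192,  0.15588285, -0.04141501]), 'ft_torque': array([ 0.02432369, -0.01715396, -0.0311557 ]), 'gripper_width': 0.08527096150135045}
```

View pics/top0.png

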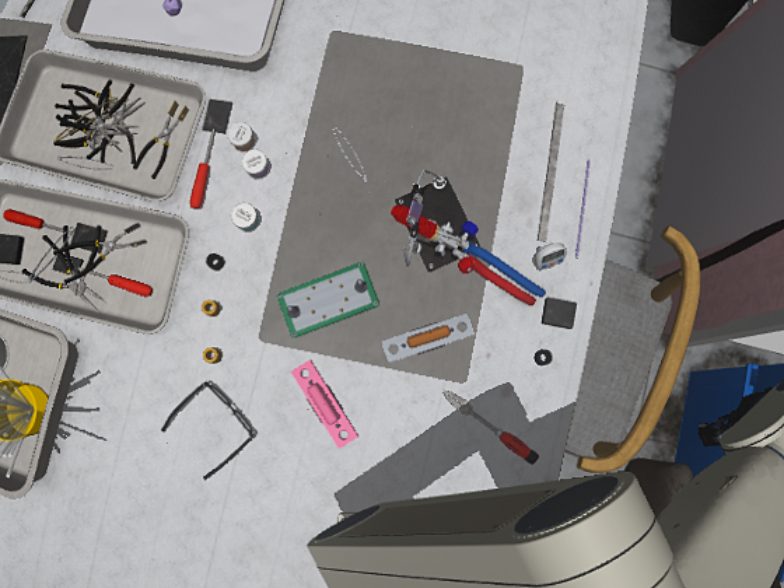

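View pics/scene0.png

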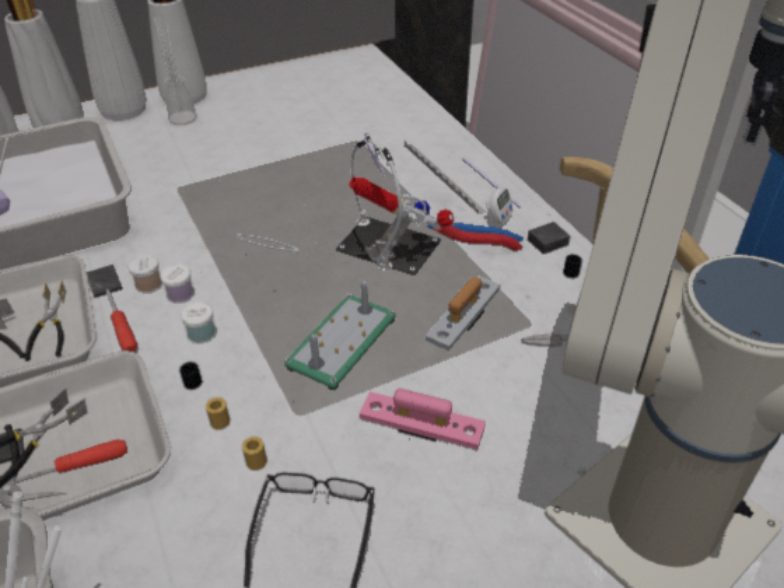

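```bash
cat > fit.py <<'E'
from h import *
from scipy.optimize import minimize
def box(x,y,z0,z1,cx=0,cy=0): return np.array([[cx+a*x/2,cy+b*y/2,z] for a in(-1,1) for b in(-1,1) for z in(z0,z1)])
def cyl(r,z0,z1,cx=0,cy=0,r1=None):
    t=np.linspace(0,2*np.pi,24,False); return np.concatenate([np.c_[cx+q*np.cos(t),cy+q*np.sin(t),0*t+z] for q,z in((r,z0),(r if r1 is None else r1,z1))])
base=[box(96,186,0,18)]+[c for s in(-70,70) for c in(cyl(6,18,70,0,s),cyl(6,70,78,0,s,2.5))]
plate=[box(44,176,4,16),box(50,56,0,4),box(22,84,34,58)]
M=dict(press_base=base,graphite_block=[box(52,60,0,24)],black_collar_a=[cyl(15,0,34)],top_plate=plate)
def proj(c,P):
    T=np.array(c['T']); p=(P-T[:3,3])@T[:3,:3]
    x=np.stack([p[:,0]/-p[:,2],-p[:,1]/-p[:,2]],-1)
    K=np.array([[c['fx'],0,c['cx']],[0,c['fy'],c['cy']],[0,0,1.]])
    return cv2.projectPoints(np.c_[x,np.ones(len(x))],np.zeros(3),np.zeros(3),K,np.array(c['dist'],float))[0][:,0]
def render(c,parts,x,y,a,z=0.,S=4,off=(0,0),sz=(560,420)):
    out=np.zeros((sz[1]*S,sz[0]*S),np.uint8); r=R.from_euler('z',a).as_matrix()
    for p in parts:
        q=proj(c,(p/1000)@r.T+[x,y,z]); h=cv2.convexHull(((q-off+.5)*S*16-8).round().astype(np.int32))
        cv2.fillConvexPoly(out,h,255,shift=4)
    return cv2.resize(out,sz,interpolation=cv2.INTER_AREA)/255.
def fit(cams,parts,masks,x0,z=0.):
    def pre(c,m):
        v,u=np.nonzero(m); o=np.array([u.min()-25,v.min()-25]); s=(int(np.ptp(u)+50),int(np.ptp(v)+50))
        M=np.zeros((s[1],s[0])); M[v-o[1],u-o[0]]=1; return c,M,o,s
    L=[pre(c,m) for c,m in zip(cams,masks)]
    f=lambda p: sum(np.abs(render(c,parts,p[0]/1000,p[1]/1000,p[2]/100,z,4,o,s)-m).sum()/m.sum() for c,m,o,s in L)
    b=None
    p=np.array([x0[0]*1000,x0[1]*1000,x0[2]*100])
    for k in (8,3):
        r=minimize(f,p,method='Nelder-Mead',options=dict(initial_simplex=[p,p+[k,0,0],p+[0,k,0],p+[0,0,k]],xatol=.05,fatol=1e-5)); p=r.x
    return p/[1000,1000,100],r.fun/len(L)
E
python3 - <<'E'
from fit import *
st={n:read_camera(n) for n in('top','scene')}
C={n:get_calibration(n) for n in st}
near=dict(press_base=[(0.521,.119)],graphite_block=[(.484,-.334)],black_collar_a=[(.601,.34),(.395,-.295)],top_plate=[(.441,-.073)])
D={n:np.load(f'pics/{n}0.npz')['W'] for n in st}
vis={n:st[n][0].copy() for n in st}
for t,xs in near.items():
    sil={n:silhouettes(n,t) for n in st}
    for x in xs:
        ms={}
        for n in st:
            for s in sil[n]:
                w=np.nanmedian(D[n][s['region']],0)
                if np.hypot(*(w[:2]-x))<.03: ms.setdefault(n,s['region'])
        for a0 in ([0] if 'coll' in t else [-.3,-.3+np.pi/2] if 'block' not in t else [-.1]):
            for sub in [['top'],['scene'],['top','scene']]:
                sub=[n for n in sub if n in ms]
                if sub:
                    p,e=fit([C[n] for n in sub],M[t],[ms[n] for n in sub],(*x,a0)); print(t,sub,p.round(4),round(e,3))
        
E
python3 - <<'E'
import numpy as np
D=np.load('pics/top0.npz'); W=D['W'].reshape(-1,3)
for n in('top','scene'):
    W=np.load(f'pics/{n}0.npz')['W'].reshape(-1,3)
    s=W[(abs(W[:,0]-.56)<.12)&(abs(W[:,1]+.15)<.13)&(W[:,2]>.08)]
    for lo in (.08,.15,.2):
        q=s[s[:,2]>lo]
        if len(q): print(n,lo,q.min(0).round(3),q.max(0).round(3))
from scipy.spatial.transform import Rotation as R
print(R.from_rotvec([-1.39425403,0.8596053,-0.85963683]).as_matrix().round(3))
E
```

```text
press_base ['top'] [0.5227 0.1183 0.3311] 0.038
press_base ['scene'] [0.5273 0.1144 0.3546] 0.088
press_base ['top', 'scene'] [0.5238 0.1181 0.3398] 0.075
press_base ['top'] [0.5226 0.1181 0.3366] 0.038
press_base ['scene'] [0.5274 0.1159 0.3279] 0.09
press_base ['top', 'scene'] [0.5238 0.1179 0.3437] 0.075
graphite_block ['top'] [ 0.4837 -0.3354 -0.2229] 0.089
graphite_block ['scene'] [ 0.4872 -0.3374 -0.1152] 0.136
graphite_block ['top', 'scene'] [ 0.4842 -0.3356 -0.229 ] 0.121
black_collar_a ['top'] [0.6016 0.3421 0.0539] 0.073
black_collar_a ['scene'] [ 0.6055  0.3418 -0.0069] 0.217
black_collar_a ['top', 'scene'] [0.6026 0.3422 0.0235] 0.173
black_collar_a ['top'] [ 0.3956 -0.2985  0.0501] 0.137
black_collar_a ['scene'] [ 0.3987 -0.2978  0.0555] 0.073
black_collar_a ['top', 'scene'] [ 0.3972 -0.2979  0.0596] 0.144
top_plate ['top'] [ 0.4422 -0.0745  0.2942] 0.093
top_plate ['scene'] [ 0.4457 -0.0774  0.3016] 0.095
top_plate ['top', 'scene'] [ 0.443  -0.0753  0.2953] 0.109
top_plate ['top'] [ 0.4423 -0.0745  0.2945] 0.093
top_plate ['scene'] [ 0.4452 -0.0767  0.2994] 0.093
top_plate ['top', 'scene'] [ 0.443  -0.0752  0.2959] 0.108
top 0.08 [ 0.554 -0.17   0.08 ] [ 0.679 -0.021  0.261]
top 0.15 [ 0.558 -0.076  0.15 ] [ 0.679 -0.021  0.261]
top 0.2 [ 0.563 -0.062  0.201] [ 0.679 -0.034  0.261]
scene 0.08 [ 0.552 -0.169  0.08 ] [ 0.68  -0.02   0.262]
scene 0.15 [ 0.556 -0.076  0.15 ] [ 0.68  -0.02   0.262]
scene 0.2 [ 0.565 -0.061  0.2  ] [ 0.68  -0.032  0.262]
[[ 0.449  0.     0.893]
 [-0.893 -0.     0.449]
 [ 0.    -1.     0.   ]]
```

```bash
cat > go.py <<'E'
import sys
from h import *
def go(x,y,z,yaw):
    s=get_state(); m=R.from_rotvec(s['ee_rot']).as_matrix(); p=s['ee_pos']
    a=np.arctan2(m[1,0],m[0,0]); print('t',round(s['t'],1),'pos',p.round(4),'yaw',a.round(4),'tilt y',m[:,1].round(3),'w',round(s['gripper_width'],4),'F',s['ft_force'].round(1))
    d=(yaw-a+np.pi/2)%np.pi-np.pi/2
    X=np.array([np.cos(a+d),np.sin(a+d)]); Z=np.array([-X[1],X[0]]); D=1000*(np.array([x,y])-p[:2])
    print('turn wy',round(-d,3),'then tool dx %.1f dz %.1f (mm), down dy %.1f'%(D@X,D@Z,1000*(p[2]-z)), '| q6',s['joint_pos'][5].round(2))
if __name__=='__main__': go(*map(float,sys.argv[1:5]))
E
python3 go.py .484 -.335 .30 -.21
```

```text
t 1.3 pos [ 0.2807 -0.5584  0.4047] yaw -1.105 tilt y [ 0. -0. -1.] w 0.0857 F [ 0.1 -0.2  0.2]
turn wy -0.895 then tool dx 152.3 dz 260.9 (mm), down dy 104.7 | q6 -0.02
```

{"api": "move_arm", "payload": {
  "deltas": [
    [0, 0, 0, 0, -0.112, 0],
    [0, 0, 0, 0, -0.112, 0],
    [0, 0, 0, 0, -0.112, 0],
    [0, 0, 0, 0, -0.112, 0],
    [0, 0, 0, 0, -0.112, 0],
    [0, 0, 0, 0, -0.112, 0],
    [0, 0, 0, 0, -0.112, 0],
    [0, 0, 0, 0, -0.112, 0],
    [15, 0, 26, 0, 0, 0],
    [15, 0, 26, 0, 0, 0],
    [15, 0, 26, 0, 0, 0],
    [15, 0, 26, 0, 0, 0],
    [15, 0, 26, 0, 0, 0],
    [15, 0, 26, 0, 0, 0],
    [15, 10, 26, 0, 0, 0],
    [15, 10, 26, 0, 0, 0],
    [15, 10, 26, 0, 0, 0],
    [0, 0, 0, 0, 0, 0]
  ],
  "grip": -0.9,
  "grip_force": 40
}}

```text
t: 2.8
ee_pos: [0.458, -0.3432, 0.3749]
ee_rot: [-1.571, 0.129, -0.135]
ft_force: [-0.2, 0.6, -1.5]
gripper_width: 0.0813
```

```bash
python3 go.py .484 -.335 .26 -.21; python3 - <<'E'
from fit import *
im,d,W=cloud('top'); 
for s in silhouettes('top','graphite_block')[:2]:
    m=s['region'];w=W[m];print(s['rect'],np.nanmedian(w,0).round(4))
im2,d2,W2=cloud('scene')
a=cv2.resize(im[150:290,330:470],(400,400),interpolation=cv2.INTER_CUBIC);b=cv2.resize(im2[110:250,330:470],(400,400),interpolation=cv2.INTER_CUBIC)
cv2.imwrite('pics/a.png',np.hstack([a,b]))
E
```

```text
t 2.8 pos [ 0.458  -0.3432  0.3749] yaw -0.1681 tilt y [ 0.004 -0.005 -1.   ] w 0.0813 F [-0.2  0.6 -1.5]
turn wy 0.042 then tool dx 23.8 dz 13.5 (mm), down dy 114.9 | q6 -0.49
[384.5, 212.3, 409.4, 234.9] [ 0.4826 -0.3305  0.0235]
[166.9, 146.7, 185.2, 167.5] [0.6838 0.276  0.0467]
```

View pics/a.png

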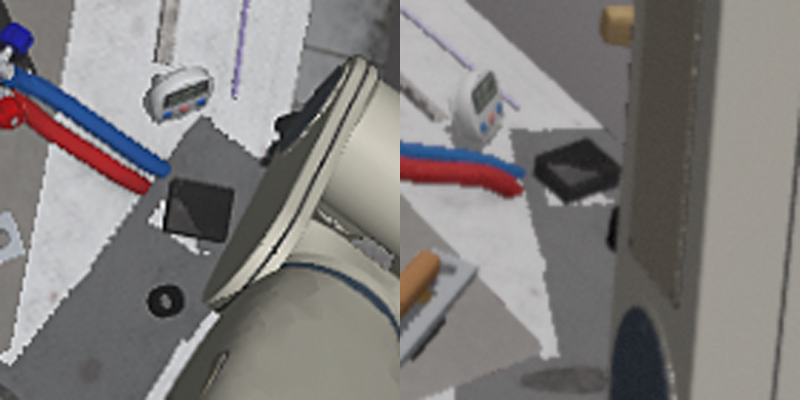

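{"api": "move_arm", "payload": {
  "deltas": [
    [12, 0, 6.5, 0, 0, 0],
    [12, 0, 6.5, 0, 0, 0],
    [0, 0, 0, 0, 0, 0],
    [0, 25, 0, 0, 0, 0],
    [0, 25, 0, 0, 0, 0],
    [0, 25, 0, 0, 0, 0],
    [0, 25, 0, 0, 0, 0],
    [0, 15, 0, 0, 0, 0],
    [0, 0, 0, 0, 0, 0],
    [0, 0, 0, 0, 0, 0]
  ]
}}

```text
t: 3.78
ee_pos: [0.4858, -0.3471, 0.2627]
ee_rot: [-1.581, 0.128, -0.153]
ft_force: [0.9, 0.2, 0.7]
gripper_width: 0.0812
```

```bash
python3 go.py .484 -.334 .176 -.165
```

```text
t 3.8 pos [ 0.4858 -0.3471  0.2627] yaw -0.1783 tilt y [ 0.015 -0.017 -1.   ] w 0.0812 F [0.9 0.2 0.7]
turn wy -0.013 then tool dx -3.9 dz 12.6 (mm), down dy 86.7 | q6 -0.46
```

```bash
cat > go.py <<'E'
import sys
from h import *
def go(x,y,z,yaw):
    s=get_state(); m=R.from_rotvec(s['ee_rot']).as_matrix(); p=s['ee_pos']
    a=np.arctan2(m[1,0],m[0,0]); print('t',round(s['t'],1),'pos',p.round(4),'yaw',a.round(4),'tilt y',m[:,1].round(3),'w',round(s['gripper_width'],4),'F',s['ft_force'].round(1))
    d=(yaw-a+np.pi/2)%np.pi-np.pi/2; D=1000*(np.array([x,y,z])-p)
    f=lambda b: np.array([[np.cos(b),0,-np.sin(b)],[np.sin(b),0,np.cos(b)],[0,-1,0]])
    print('turn now',R.from_matrix(m.T@f(a+d)).as_rotvec().round(4),'in present frame',(m.T@D).round(1),'after turn',(f(a+d).T@D).round(1),'q6',s['joint_pos'][5].round(2))
if __name__=='__main__': go(*map(float,sys.argv[1:5]))
E
python3 go.py .484 -.334 .176 -.165
```

```text
t 3.8 pos [ 0.4858 -0.3471  0.2627] yaw -0.1783 tilt y [ 0.015 -0.017 -1.   ] w 0.0812 F [0.9 0.2 0.7]
turn now [ 0.0139 -0.0134  0.0173] in present frame [-5.6 86.5 13.7] after turn [-3.9 86.7 12.6] q6 -0.46
```

{"api": "move_arm", "payload": {
  "deltas": [
    [-4, 0, 12.6, 0.014, -0.0134, 0.0173],
    [0, 0, 0, 0, 0, 0],
    [0, 20, 0, 0, 0, 0],
    [0, 20, 0, 0, 0, 0],
    [0, 15, 0, 0, 0, 0],
    [0, 0, 0, 0, 0, 0],
    [0, 0, 0, 0, 0, 0]
  ]
}}

```text
t: 4.37
ee_pos: [0.487, -0.3341, 0.2153]
ee_rot: [-1.572, 0.12, -0.136]
ft_force: [-0.0, -0.4, -0.8]
gripper_width: 0.0812
```

```bash
python3 go.py .484 -.334 .176 -.165
```

```text
t 4.4 pos [ 0.487  -0.3341  0.2153] yaw -0.1625 tilt y [ 0.01  -0.006 -1.   ] w 0.0812 F [-0.  -0.4 -0.8]
turn now [0.0042 0.0024 0.0105] in present frame [-3.4 39.3 -0.2] after turn [-3.  39.3 -0.4] q6 -0.46
```

{"api": "move_arm", "payload": {
  "deltas": [
    [-3.4, 0, 0, 0.004, 0.002, 0.01],
    [0, 13, 0, 0, 0, 0],
    [0, 13, 0, 0, 0, 0],
    [0, 10, 0, 0, 0, 0],
    [0, 0, 0, 0, 0, 0],
    [0, 0, 0, 0, 0, 0]
  ]
}}

```text
t: 4.87
ee_pos: [0.4849, -0.3343, 0.1805]
ee_rot: [-1.57, 0.125, -0.133]
ft_force: [0.4, 0.5, 1.0]
gripper_width: 0.0811
```

```bash
python3 go.py .484 -.334 .176 -.165; python3 - <<'E'
from fit import *
im,d,W=cloud('top'); im2,d2,W2=cloud('scene')
a=cv2.resize(im[150:290,330:470],(400,400),interpolation=cv2.INTER_CUBIC);b=cv2.resize(im2[110:250,330:470],(400,400),interpolation=cv2.INTER_CUBIC)
cv2.imwrite('pics/b.png',np.hstack([a,b]))
E
```

```text
t 4.9 pos [ 0.4849 -0.3343  0.1805] yaw -0.1643 tilt y [ 0.005 -0.004 -1.   ] w 0.0811 F [0.4 0.5 1. ]
turn now [0.0029 0.0007 0.0057] in present frame [-0.9  4.5  0.2] after turn [-0.9  4.5  0.2] q6 -0.46
```

View pics/b.png

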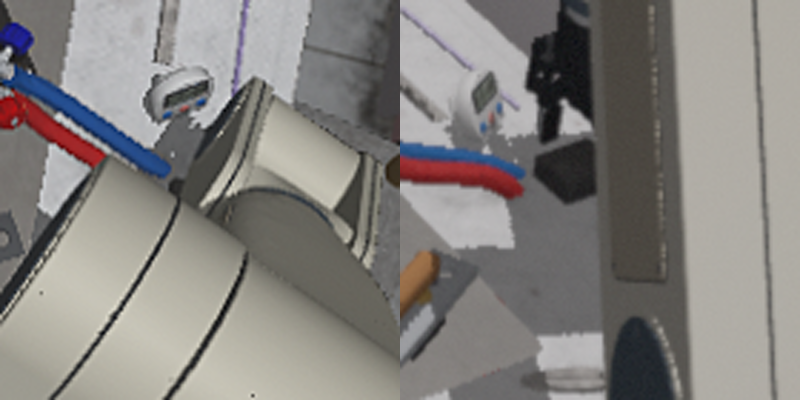

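{"api": "move_arm", "payload": {
  "deltas": [
    [0, 5, 0, 0.003, 0, 0.005],
    [0, 0, 0, 0, 0, 0]
  ]
}}

```text
t: 5.13
ee_pos: [0.485, -0.3345, 0.1759]
ee_rot: [-1.567, 0.128, -0.13]
ft_force: [-0.3, 0.9, -0.2]
gripper_width: 0.0811
```

{"api": "move_arm", "payload": {
  "deltas": [
    [0, 0, 0, 0, 0, 0],
    [0, 0, 0, 0, 0, 0],
    [0, 0, 0, 0, 0, 0],
    [0, 0, 0, 0, 0, 0],
    [0, 0, 0, 0, 0, 0],
    [0, 0, 0, 0, 0, 0],
    [0, 0, 0, 0, 0, 0],
    [0, 0, 0, 0, 0, 0]
  ],
  "grip": 1,
  "grip_force": 40
}}

```text
t: 5.8
ee_pos: [0.4853, -0.3346, 0.1768]
ee_rot: [-1.567, 0.128, -0.131]
ft_force: [0.1, 0.2, -0.8]
gripper_width: 0.0516
```

```bash
python3 go.py .522 .118 .28 .335
```

```text
t 5.8 pos [ 0.4853 -0.3346  0.1768] yaw -0.1646 tilt y [ 0.002 -0.001 -1.   ] w 0.0516 F [ 0.1  0.2 -0.8]
turn now [ 0.0008 -0.4996  0.0019] in present frame [ -37.7 -103.4  452.5] after turn [ 183.5 -103.2  415.4] q6 -0.46
```

{"api": "move_arm", "payload": {
  "deltas": [
    [0, -22, 0, 0, 0, 0],
    [0, -22, 0, 0, 0, 0],
    [0, -22, 0, 0, 0, 0],
    [0, -22, 0, 0, 0, 0],
    [0, -22, 0, 0, 0, 0],
    [0, -22, 0, 0, 0, 0],
    [-18, 0, 6, 0, 0, 0],
    [-18, 0, 6, 0, 0, 0],
    [-18, 0, 6, 0, 0, 0],
    [-18, 0, 6, 0, 0, 0],
    [0, 0, 0, 0, 0, 0]
  ]
}}

```text
t: 6.72
ee_pos: [0.4153, -0.2974, 0.314]
ee_rot: [-1.567, 0.128, -0.129]
ft_force: [-1.9, 0.1, -1.7]
gripper_width: 0.0517
```

```bash
python3 go.py .42 .05 .30 -.165
```

```text
t 6.7 pos [ 0.4153 -0.2974  0.314 ] yaw -0.1639 tilt y [ 0.  0. -1.] w 0.0517 F [-1.9  0.1 -1.7]
turn now [-0.0003  0.0011  0.0003] in present frame [-52.   14.1 343.5] after turn [-52.4  14.  343.4] q6 -0.48
```

{"api": "move_arm", "payload": {
  "deltas": [
    [-5.3, 0, 33, 0, 0, 0],
    [-5.3, 0, 33, 0, 0, 0],
    [-5.3, 0, 33, 0, 0, 0],
    [-5.3, 0, 33, 0, 0, 0],
    [-5.3, 0, 33, 0, 0, 0],
    [-5.3, 0, 33, 0, 0, 0],
    [-5.3, 0, 33, 0, 0, 0],
    [-5.3, 0, 33, 0, 0, 0],
    [-5.3, 0, 33, 0, 0, 0],
    [-5.3, 0, 33, 0, 0, 0],
    [-5.3, 0, 33, 0, 0, 0],
    [0, 0, 0, 0, -0.1, 0],
    [0, 0, 0, 0, -0.1, 0],
    [0, 0, 0, 0, -0.1, 0],
    [0, 0, 0, 0, -0.1, 0],
    [0, 0, 0, 0, -0.1, 0],
    [0, 0, 0, 0, 0, 0]
  ]
}}

```text
t: 8.13
ee_pos: [0.4233, 0.0884, 0.3158]
ee_rot: [-1.558, -0.292, 0.268]
ft_force: [0.3, -0.6, -0.7]
gripper_width: 0.0516
```

```bash
python3 go.py .522 .118 .27 .335
```

```text
t 8.1 pos [0.4233 0.0884 0.3158] yaw 0.357 tilt y [ 0.016 -0.002 -1.   ] w 0.0516 F [ 0.3 -0.6 -0.7]
turn now [0.0077 0.0219 0.0142] in present frame [102.2  47.3  -6.4] after turn [103.   45.8  -4.5] q6 -0.17
```

{"api": "move_arm", "payload": {
  "deltas": [
    [0, 0, 0, 0.008, 0.022, 0.014],
    [25, 0, -1, 0, 0, 0],
    [25, 0, -1, 0, 0, 0],
    [25, 0, -1, 0, 0, 0],
    [25, 0, -1, 0, 0, 0],
    [4, 0, 0, 0, 0, 0],
    [0, 20, 0, 0, 0, 0],
    [0, 20, 0, 0, 0, 0],
    [0, 15, 0, 0, 0, 0],
    [0, 0, 0, 0, 0, 0],
    [0, 0, 0, 0, 0, 0]
  ]
}}

```text
t: 9.05
ee_pos: [0.5282, 0.1184, 0.2587]
ee_rot: [-1.556, -0.221, 0.232]
ft_force: [1.4, 1.3, -0.4]
gripper_width: 0.0517
```

```bash
python3 go.py .522 .118 .23 .335; python3 - <<'E'
from fit import *
im,d,W=cloud('top'); im2,d2,W2=cloud('scene')
s=4
a=cv2.resize(im[180:280,185:285],(400,400),interpolation=cv2.INTER_CUBIC);b=cv2.resize(im2[185:285,195:295],(400,400),interpolation=cv2.INTER_CUBIC)
cv2.imwrite('pics/c.png',np.hstack([a,b]))
E
```

```text
t 9.1 pos [0.5282 0.1184 0.2587] yaw 0.2888 tilt y [-0.007  0.002 -1.   ] w 0.0517 F [ 1.4  1.3 -0.4]
turn now [-0.0044 -0.0462 -0.0059] in present frame [-5.8 28.7  1.3] after turn [-5.9 28.7  1.7] q6 -0.1
```

View pics/c.png

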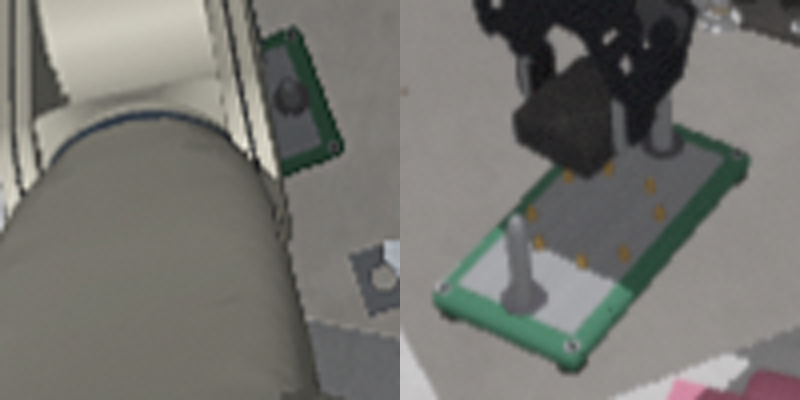

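```bash
cat > pins.py <<'E'
from fit import *
from scipy.optimize import least_squares
from scipy.optimize import linear_sum_assignment as lsa
pins=np.array([[a*30.5,b*18,0] for a in(-1,1) for b in(-1,1)]+[[a*14,b*34.5,0] for a in(-1,1) for b in(-1,1)])/1000
J={}
for n in('top','scene'):
    im=np.load(f'pics/{n}0.npz')['im'].astype(int); c=get_calibration(n)
    m=render(c,[box(80,100,18,28)],.523,.118,.335)>.5
    sat=im[...,2]-im[...,0]; w=np.where(m,np.clip(sat-np.median(sat[m])-12,0,None),0).astype(np.float32)
    k,l,st,_=cv2.connectedComponentsWithStats((w>0).astype(np.uint8))
    U=[]
    for i in range(1,k):
        v,u=np.nonzero(l==i); ww=w[v,u]
        if ww.sum()>40: U.append([(u*ww).sum()/ww.sum(),(v*ww).sum()/ww.sum(),ww.sum()])
    U=np.array(U); print(n,len(U),U.round(1).tolist())
    def pr(p): return proj(c,pins@R.from_euler('z',p[2]).as_matrix().T+[p[0],p[1],.0225])
    p=np.array([.523,.118,.335])
    for _ in range(4):
        D=np.linalg.norm(pr(p)[:,None]-U[None,:,:2],axis=2); i,j=lsa(np.minimum(D,6)); ok=D[i,j]<5; i,j=i[ok],j[ok]
        r=least_squares(lambda q:(pr(q)[i]-U[j,:2]).ravel(),p,x_scale=[.001,.001,.01],loss='soft_l1'); p=r.x
    print(n,p.round(4),len(i),'res px',np.abs(r.fun).round(2)); 
E
python3 pins.py
```

```text
top 8 [[235.5, 200.5, 217.0], [243.3, 203.8, 258.0], [223.4, 205.1, 219.0], [219.6, 212.8, 191.0], [247.0, 213.4, 232.0], [223.2, 222.4, 217.0], [243.4, 221.2, 254.0], [231.0, 225.7, 234.0]]
top [0.5214 0.1186 0.3399] 8 res px [0.03 0.04 0.02 0.08 0.07 0.08 0.11 0.01 0.05 0.04 0.   0.05 0.04 0.06
 0.11 0.05]
scene 8 [[246.7, 226.4, 258.0], [236.6, 228.3, 245.0], [257.1, 230.8, 273.0], [227.4, 237.8, 277.0], [259.4, 237.8, 277.0], [229.3, 245.2, 292.0], [250.6, 247.8, 291.0], [240.0, 249.9, 307.0]]
scene [0.5264 0.1164 0.336 ] 8 res px [0.08 0.01 0.07 0.03 0.03 0.03 0.11 0.07 0.06 0.   0.   0.11 0.02 0.05
 0.1  0.07]
```

```bash
python3 go.py .524 .1175 .222 .338
```

```text
t 9.2 pos [0.5282 0.1184 0.2593] yaw 0.29 tilt y [-0.006  0.002 -1.   ] w 0.0511 F [ 0.3 -0.2 -1.4]
turn now [-0.0041 -0.048  -0.0047] in present frame [-4.2 37.3  0.2] after turn [-4.3 37.3  0.5] q6 -0.1
```

{"api": "move_arm", "payload": {
  "deltas": [
    [-4, 0, 0, -0.004, -0.048, -0.005],
    [0, 10, 0, 0, 0, 0],
    [0, 10, 0, 0, 0, 0],
    [0, 10, 0, 0, 0, 0],
    [0, 7, 0, 0, 0, 0],
    [0, 0, 0, 0, 0, 0],
    [0, 0, 0, 0, 0, 0]
  ]
}}

```text
t: 9.73
ee_pos: [0.5258, 0.1175, 0.2221]
ee_rot: [-1.554, -0.265, 0.256]
ft_force: [-0.2, -0.3, -0.6]
gripper_width: 0.0517
```

```bash
python3 go.py .524 .1175 .222 .338; python3 - <<'E'
from fit import *
im,d,W=cloud('scene'); np.savez('pics/scene1.npz',im=im,W=W)
c=get_calibration('scene'); s=get_state(); p=s['ee_pos']
o=render(c,[box(52,60,0,24)],p[0],p[1],.338,p[2]-.1768)>.5
for s in silhouettes('scene','graphite_block')[:3]:
    print(s['score'],s['rect'],s['region'].sum(),o.sum())
v=im.copy(); e=o^cv2.erode(o.astype(np.uint8),np.ones((3,3))).astype(bool); v[e]=(0,0,255)
cc=lambda q: cv2.resize(q[170:270,205:305],(400,400),interpolation=cv2.INTER_NEAREST)
cv2.imwrite('pics/d.png',np.hstack([cc(im),cc(v)]))
E
```

```text
t 9.7 pos [0.5258 0.1175 0.2221] yaw 0.3319 tilt y [ 0.005  0.002 -1.   ] w 0.0517 F [-0.2 -0.3 -0.6]
turn now [ 0.0002 -0.0061  0.0057] in present frame [-1.7  0.1  0.6] after turn [-1.7  0.1  0.6] q6 -0.14
0.57 [228.5, 208.2, 248.2, 238.8] 543 758
```

View pics/d.png

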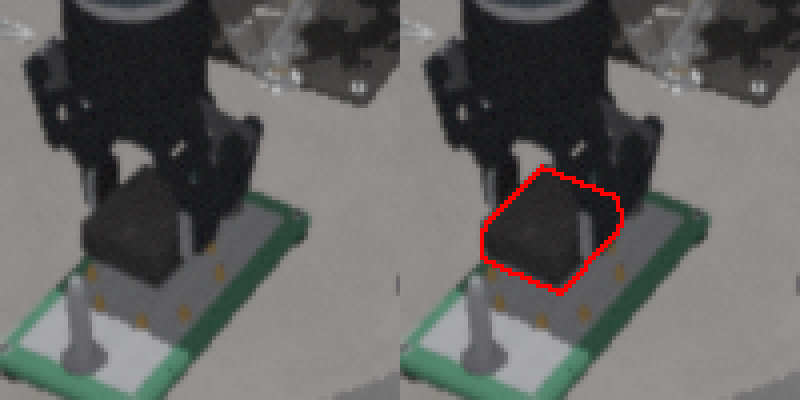

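```bash
cat > blk.py <<'E'
from fit import *
s=get_state(); p=s['ee_pos']; m=R.from_rotvec(s['ee_rot']).as_matrix(); yaw=np.arctan2(m[1,0],m[0,0])
im=read_camera('scene')[0]; c=get_calibration('scene')
g=cv2.GaussianBlur(cv2.cvtColor(im,cv2.COLOR_BGR2GRAY).astype(np.float32),(0,0),.7)
B=box(52,60,0,24)/1000; r=R.from_euler('z',yaw).as_matrix(); zb=p[2]-.1768
def corners(x,y): return proj(c,B@r.T+[x,y,zb])
def samp(q): return cv2.remap(g,q[:,:1].astype(np.float32),q[:,1:].astype(np.float32),cv2.INTER_CUBIC)[:,0]
# silhouette edges: choose hull edges, keep by index from nominal
h=cv2.convexHull(corners(p[0],p[1]).astype(np.float32),returnPoints=False)[:,0]
q0=corners(p[0],p[1]); print(q0[h].round(1).tolist())
E_=[(h[i],h[(i+1)%len(h)]) for i in range(len(h))]
lo=np.argmax(q0[h][:,1]); lf=np.argmin(q0[h][:,0])
def score(xy,parts=False):
    q=corners(*xy); ctr=q.mean(0); out=[]
    for a,b in E_:
        mid=(q0[a]+q0[b])/2
        # left vertical, lower-left, upper-left, first 40% of lower-right
        if mid[0]>q0[h[lo]][0]+2:
            if mid[1]<q0[:,1].mean()+3: continue
            t=np.linspace(.08,.4,12)
            A,Bq=(q[a],q[b]) if q0[a][1]>q0[b][1] else (q[b],q[a])
        elif mid[1]<q0[:,1].mean()-4: continue
        else: t=np.linspace(.1,.9,20); A,Bq=q[a],q[b]
        P=A+(Bq-A)*t[:,None]; n=np.array([-(Bq-A)[1],(Bq-A)[0]]); n/=np.linalg.norm(n)
        if n@(P.mean(0)-ctr)<0:n=-n
        out.append((samp(P+n*.8)-samp(P-n*.8)).mean())
    return out if parts else sum(out)
best=max(((score((p[0]+i*.0005,p[1]+j*.0005)),i*.5,j*.5) for i in range(-20,21) for j in range(-20,21)))
x=p[0]+best[1]/1000,p[1]+best[2]/1000
print('best shift mm',best,score(x,True),score(p[:2],True),'tcp',p[:2].round(4),'apparent',np.round(x,4))
d=np.array([x[0]-.5264,x[1]-.1164])*1000; a=.336
print('block minus base in base frame mm',np.round(d@np.array([[np.cos(a),-np.sin(a)],[np.sin(a),np.cos(a)]]),1))
q=corners(*x); v=cv2.resize(im,None,fx=4,fy=4,interpolation=cv2.INTER_CUBIC)
cv2.polylines(v,[((q[h]+.5)*4).astype(np.int32)],True,(0,0,255),1)
cv2.imwrite('pics/e.png',v[680:1080,820:1220])
E
python3 blk.py
```

```text
[[260.0, 226.7], [244.9, 243.3], [225.0, 234.7], [224.2, 226.7], [239.9, 210.7], [259.6, 218.7]]
best shift mm (np.float32(123.77367), 5.0, -3.5) [np.float32(30.8823), np.float32(29.55953), np.float32(63.331837)] [np.float32(10.002341), np.float32(13.691498), np.float32(59.21521)] tcp [0.5258 0.1175] apparent [0.5308 0.114 ]
block minus base in base frame mm [ 3.4 -3.8]
```

View pics/e.png

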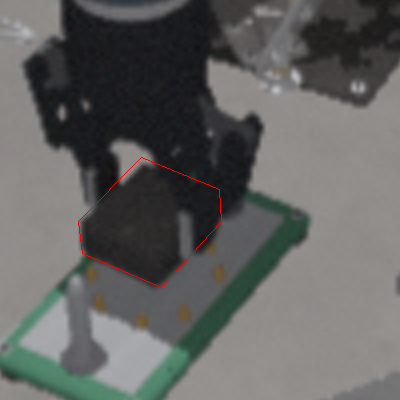

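```bash
python3 - <<'E'
from h import *
im=np.load('pics/scene1.npz')['im'][200:250,215:275].astype(float)
v=np.clip((im/160)**.6*255,0,255).astype(np.uint8)
v=cv2.resize(v,None,fx=12,fy=12,interpolation=cv2.INTER_CUBIC)
cv2.imwrite('pics/f.png',v)
E
```

```text
(no output)
```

View pics/f.png

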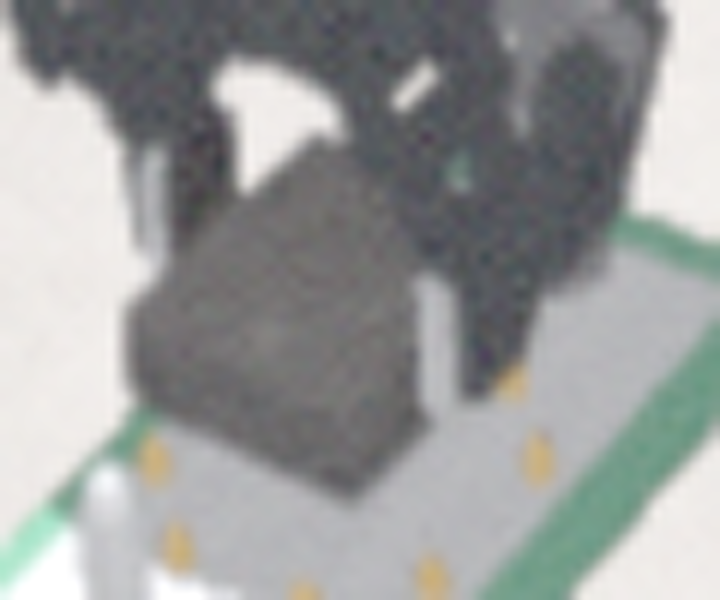

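```bash
cat > blk2.py <<'E'
from fit import *
s=get_state(); p=s['ee_pos']; m=R.from_rotvec(s['ee_rot']).as_matrix(); yaw=np.arctan2(m[1,0],m[0,0])
im=np.load('pics/scene1.npz')['im']; c=get_calibration('scene'); S=4
g=cv2.cvtColor(im,cv2.COLOR_BGR2GRAY)[200:250,215:275]
G=cv2.resize(g,None,fx=S,fy=S,interpolation=cv2.INTER_CUBIC)
poly=(np.array([(90,290),(165,275),(255,170),(318,110),(340,140),(390,230),(408,330),(412,440),(445,430),(440,520),(330,520),(90,410)])/12*S).astype(np.int32)
roi=np.zeros_like(G); cv2.fillPoly(roi,[poly],1); roi=roi>0
print('inside',np.median(g[25:33,15:25]), 'bg',g[42,12:30].tolist())
for th in (80,90,100):
  T=(G<th)
  for ch in (0.5,1.,2.,3.):
    B=np.concatenate([box(52-2*ch,60-2*ch,0,24),box(52,60-2*ch,ch,24-ch),box(52-2*ch,60,ch,24-ch)])/1000
    def f(q):
        P=proj(c,B@R.from_euler('z',yaw).as_matrix().T+[q[0]/1000,q[1]/1000,p[2]-.1768])
        o=np.zeros_like(G); cv2.fillConvexPoly(o,cv2.convexHull((((P-[215,200])+.5)*S*16-8).round().astype(np.int32)),1,shift=4)
        return ((o>0)!=T)[roi].mean()
    x0=p[:2]*1000
    r=min((minimize(f,x0+k,method='Nelder-Mead',options=dict(initial_simplex=[x0+k,x0+k+[3,0],x0+k+[0,3]],fatol=1e-6,xatol=.05)) for k in ([0,0],[3,-2])),key=lambda r:r.fun)
    d=r.x-[526.4,116.4]; a=.336
    print(th,ch,r.x.round(1),round(r.fun,4),'rel base frame',np.round([d@[np.cos(a),np.sin(a)],d@[-np.sin(a),np.cos(a)]],1))
E
python3 blk2.py
```

```text
inside 43.0 bg [94, 95, 92, 91, 91, 91, 95, 94, 95, 94, 94, 95, 93, 93, 90, 89, 80, 77]
80 0.5 [527.2 116. ] 0.0328 rel base frame [ 0.6 -0.7]
80 1.0 [527.3 116.2] 0.0301 rel base frame [ 0.7 -0.5]
80 2.0 [527.5 117.1] 0.0289 rel base frame [1.2 0.3]
80 3.0 [526.8 117.8] 0.0346 rel base frame [0.9 1.2]
90 0.5 [526.3 117.1] 0.0297 rel base frame [0.1 0.7]
90 1.0 [526.3 117.2] 0.0305 rel base frame [0.2 0.8]
90 2.0 [526.2 118. ] 0.038 rel base frame [0.3 1.5]
90 3.0 [525.8 119.3] 0.0547 rel base frame [0.4 2.9]
100 0.5 [524.4 118.7] 0.0663 rel base frame [-1.1  2.8]
100 1.0 [525.  119.3] 0.0738 rel base frame [-0.3  3.2]
100 2.0 [525.4 120.5] 0.0885 rel base frame [0.4 4.2]
100 3.0 [525.5 121.3] 0.1051 rel base frame [0.8 4.9]
```

```bash
sed -i 's/(80,90,100)/(62,66,70)/; s/(0.5,1.,2.,3.)/(1.,1.5,2.,2.5)/' blk2.py; python3 blk2.py; python3 go.py .5245 .119 .2 .338
```

```text
inside 43.0 bg [94, 95, 92, 91, 91, 91, 95, 94, 95, 94, 94, 95, 93, 93, 90, 89, 80, 77]
62 1.0 [528.2 114.6] 0.0425 rel base frame [ 1.1 -2.2]
62 1.5 [527.7 115.4] 0.038 rel base frame [ 0.9 -1.4]
62 2.0 [527.6 115.6] 0.0333 rel base frame [ 0.8 -1.1]
62 2.5 [527.7 115.9] 0.0301 rel base frame [ 1.1 -0.9]
66 1.0 [527.5 115.2] 0.0382 rel base frame [ 0.6 -1.5]
66 1.5 [527.6 115.4] 0.0345 rel base frame [ 0.8 -1.3]
66 2.0 [528.  116.2] 0.0322 rel base frame [ 1.5 -0.7]
66 2.5 [527.7 116.1] 0.0285 rel base frame [ 1.1 -0.7]
70 1.0 [527.5 115.2] 0.0375 rel base frame [ 0.6 -1.5]
70 1.5 [527.8 115.9] 0.0341 rel base frame [ 1.2 -0.9]
70 2.0 [527.7 116.4] 0.0309 rel base frame [ 1.2 -0.5]
70 2.5 [527.9 116.7] 0.029 rel base frame [ 1.5 -0.2]
t 9.9 pos [0.526  0.1175 0.2228] yaw 0.3322 tilt y [ 0.007  0.002 -1.   ] w 0.0512 F [-0.   0.2 -1.6]
turn now [ 0.0004 -0.0058  0.0068] in present frame [-1.  22.8  1.9] after turn [-0.9 22.8  1.9] q6 -0.14
```

{"api": "move_arm", "payload": {
  "deltas": [
    [0, 0, 1, 0, -0.006, 0.007],
    [0, 6, 0, 0, 0, 0],
    [0, 0, 0, 0, 0, 0],
    [0, 0, 0, 0, 0, 0]
  ]
}}

```text
t: 10.22
ee_pos: [0.5262, 0.1187, 0.2173]
ee_rot: [-1.555, -0.267, 0.265]
ft_force: [-0.3, 0.7, -1.4]
gripper_width: 0.0515
```

```bash
python3 go.py .5256 .1184 .1955 .338
```

```text
t 10.2 pos [0.5262 0.1187 0.2173] yaw 0.3387 tilt y [ 0.001 -0.    -1.   ] w 0.0515 F [-0.3  0.7 -1.4]
turn now [0.0007 0.0007 0.0013] in present frame [-0.7 21.8 -0.1] after turn [-0.6 21.8 -0.1] q6 -0.14
```

Descend in small steps, watching force.

{"api": "move_arm", "payload": {
  "deltas": [
    [-0.6, 5, 0, 0, 0, 0.001],
    [0, 5, 0, 0, 0, 0],
    [0, 3, 0, 0, 0, 0],
    [0, 0, 0, 0, 0, 0]
  ]
}}

```text
t: 10.55
ee_pos: [0.5252, 0.1184, 0.2032]
ee_rot: [-1.555, -0.266, 0.266]
ft_force: [-1.1, -0.6, -1.4]
gripper_width: 0.0521
```

```bash
python3 go.py .5256 .1184 .1955 .338
```

```text
t 10.6 pos [0.5252 0.1184 0.2032] yaw 0.3388 tilt y [-0.    -0.001 -1.   ] w 0.0521 F [-1.1 -0.6 -1.4]
turn now [ 0.0007  0.0008 -0.0004] in present frame [ 0.3  7.7 -0.1] after turn [ 0.3  7.7 -0.1] q6 -0.14
```

{"api": "move_arm", "payload": {
  "deltas": [
    [0, 3, 0, 0, 0, 0],
    [0, 3, 0, 0, 0, 0],
    [0, 1.5, 0, 0, 0, 0],
    [0, 0, 0, 0, 0, 0]
  ]
}}

```text
t: 10.88
ee_pos: [0.5246, 0.1185, 0.1965]
ee_rot: [-1.555, -0.264, 0.268]
ft_force: [-2.3, 0.8, -2.3]
gripper_width: 0.0516
```

```bash
python3 go.py .5256 .1184 .1955 .338
```

```text
t 10.9 pos [0.5246 0.1185 0.1965] yaw 0.3389 tilt y [-0.002 -0.001 -1.   ] w 0.0516 F [-2.3  0.8 -2.3]
turn now [ 0.0001  0.0009 -0.0025] in present frame [ 0.9  1.  -0.5] after turn [ 0.9  1.  -0.5] q6 -0.14
```

{"api": "move_arm", "payload": {
  "deltas": [
    [0, 2, 0, 0, 0, 0],
    [0, 0.5, 0, 0, 0, 0],
    [0, 0, 0, 0, 0, 0]
  ]
}}

```text
t: 11.13
ee_pos: [0.5245, 0.1184, 0.1963]
ee_rot: [-1.555, -0.264, 0.267]
ft_force: [-0.6, 0.4, -1.7]
gripper_width: 0.0514
```

{"api": "move_arm", "payload": {
  "deltas": [
    [0, 0, 0, 0, 0, 0],
    [0, 0, 0, 0, 0, 0],
    [0, 0, 0, 0, 0, 0],
    [0, 0, 0, 0, 0, 0],
    [0, 0, 0, 0, 0, 0],
    [0, 0, 0, 0, 0, 0]
  ],
  "grip": -0.5
}}

```text
t: 11.63
ee_pos: [0.5259, 0.1185, 0.1958]
ee_rot: [-1.555, -0.267, 0.264]
ft_force: [0.3, 0.1, -0.3]
gripper_width: 0.0642
```

{"api": "move_arm", "payload": {
  "deltas": [
    [0, -10, 0, 0, 0, 0],
    [0, -20, 0, 0, 0, 0],
    [0, -30, 0, 0, 0, 0],
    [0, -30, 0, 0, 0, 0],
    [0, -30, 0, 0, 0, 0],
    [0, 0, 0, 0, 0, 0]
  ]
}}

```text
t: 12.13
ee_pos: [0.5252, 0.1185, 0.3212]
ee_rot: [-1.555, -0.262, 0.269]
ft_force: [1.3, 0.7, 0.5]
gripper_width: 0.064
```

```bash
python3 go.py .6016 .341 .28 .335; python3 - <<'E'
from fit import *
im,d,W=cloud('scene'); np.savez('pics/scene2.npz',im=im,W=W)
v=np.clip((im[185:285,195:295]/160.)**.6*255,0,255).astype(np.uint8)
cv2.imwrite('pics/g.png',cv2.resize(v,None,fx=6,fy=6,interpolation=cv2.INTER_CUBIC))
E
```

```text
t 12.1 pos [0.5252 0.1185 0.3212] yaw 0.3383 tilt y [-0.004 -0.001 -1.   ] w 0.064 F [1.3 0.7 0.5]
turn now [ 0.0002  0.0033 -0.004 ] in present frame [146.1  40.6 184.6] after turn [145.3  41.2 185.1] q6 -0.14
```

View pics/g.png

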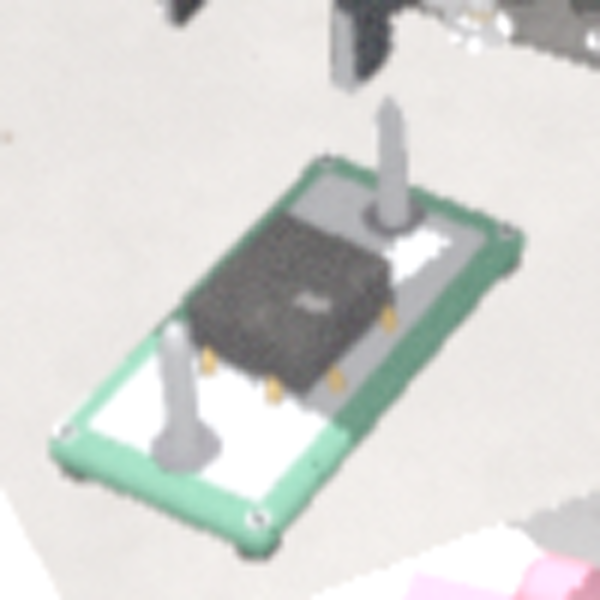

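{"api": "move_arm", "payload": {
  "deltas": [
    [19, 5, 23.5, 0, 0, 0],
    [19, 5, 23.5, 0, 0, 0],
    [19, 5, 23.5, 0, 0, 0],
    [19, 5, 23.5, 0, 0, 0],
    [19, 5, 23.5, 0, 0, 0],
    [19, 5, 23.5, 0, 0, 0],
    [19, 5, 23.5, 0, 0, 0],
    [19, 5, 23.5, 0, 0, 0],
    [0, 0, 0, 0, 0, 0],
    [0, 0, 0, 0, 0, 0]
  ]
}}

```text
t: 13.02
ee_pos: [0.6046, 0.3539, 0.2695]
ee_rot: [-1.559, -0.251, 0.275]
ft_force: [-0.6, -1.0, -0.3]
gripper_width: 0.064
```

```bash
python3 go.py .6045 .3425 .21 .338
```

```text
t 13.0 pos [0.6046 0.3539 0.2695] yaw 0.335 tilt y [-0.014 -0.007 -1.   ] w 0.064 F [-0.6 -1.  -0.3]
turn now [ 0.0016 -0.003  -0.0153] in present frame [ -2.9  59.6 -10.7] after turn [ -3.8  59.5 -10.8] q6 0.18
```

{"api": "move_arm", "payload": {
  "deltas": [
    [-3.5, 0, -10.7, 0.002, -0.003, -0.015],
    [0, 0, 0, 0, 0, 0],
    [0, 20, 0, 0, 0, 0],
    [0, 20, 0, 0, 0, 0],
    [0, 16, 0, 0, 0, 0],
    [0, 0, 0, 0, 0, 0],
    [0, 0, 0, 0, 0, 0]
  ]
}}

```text
t: 13.6
ee_pos: [0.603, 0.333, 0.2122]
ee_rot: [-1.556, -0.259, 0.263]
ft_force: [0.1, 0.0, -0.5]
gripper_width: 0.0642
```

```bash
python3 go.py .6045 .3425 .182 .338; python3 - <<'E'
from fit import *
im=read_camera('scene')[0]
v=np.clip((im[215:295,90:190]/160.)**.6*255,0,255).astype(np.uint8)
cv2.imwrite('pics/h.png',cv2.resize(v,None,fx=6,fy=6,interpolation=cv2.INTER_CUBIC))
E
```

```text
t 13.6 pos [0.603  0.333  0.2122] yaw 0.3325 tilt y [-0.002 -0.002 -1.   ] w 0.0642 F [ 0.1  0.  -0.5]
turn now [ 0.0008 -0.0055 -0.0023] in present frame [ 4.5 30.2  8.5] after turn [ 4.5 30.2  8.5] q6 0.16
```

View pics/h.png

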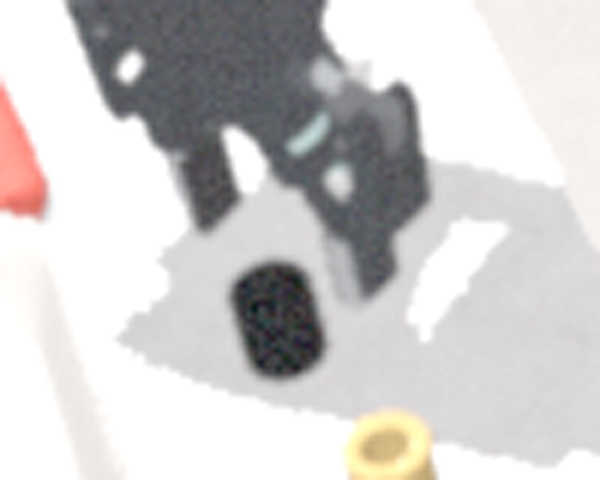

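{"api": "move_arm", "payload": {
  "deltas": [
    [2.2, 0, 4.2, 0.001, -0.005, -0.002],
    [2.2, 0, 4.2, 0, 0, 0],
    [0, 0, 0, 0, 0, 0],
    [0, 0, 0, 0, 0, 0]
  ]
}}

```text
t: 13.98
ee_pos: [0.6056, 0.3424, 0.2164]
ee_rot: [-1.553, -0.267, 0.261]
ft_force: [-0.2, 0.1, -0.1]
gripper_width: 0.0637
```

```bash
python3 go.py .6045 .3425 .182 .338
```

```text
t 14.0 pos [0.6056 0.3424 0.2164] yaw 0.3363 tilt y [ 0.004  0.002 -1.   ] w 0.0637 F [-0.2  0.1 -0.1]
turn now [-0.001  -0.0017  0.0044] in present frame [-1.2 34.4  0.4] after turn [-1.  34.4  0.5] q6 0.16
```

{"api": "move_arm", "payload": {
  "deltas": [
    [0, 12, 0, -0.001, -0.002, 0.004],
    [0, 12, 0, 0, 0, 0],
    [0, 8, 0, 0, 0, 0],
    [0, 3, 0, 0, 0, 0],
    [0, 0, 0, 0, 0, 0],
    [0, 0, 0, 0, 0, 0]
  ]
}}

```text
t: 14.48
ee_pos: [0.6055, 0.3431, 0.1776]
ee_rot: [-1.554, -0.267, 0.266]
ft_force: [-0.3, -0.2, 0.1]
gripper_width: 0.0641
```

{"api": "move_arm", "payload": {
  "deltas": [
    [0, 0, 0, 0, 0, 0],
    [0, 0, 0, 0, 0, 0],
    [0, 0, 0, 0, 0, 0],
    [0, 0, 0, 0, 0, 0],
    [0, 0, 0, 0, 0, 0],
    [0, 0, 0, 0, 0, 0],
    [0, 0, 0, 0, 0, 0],
    [0, 0, 0, 0, 0, 0],
    [0, 0, 0, 0, 0, 0]
  ],
  "grip": 1,
  "grip_force": 40
}}

```text
t: 15.23
ee_pos: [0.6056, 0.3431, 0.1783]
ee_rot: [-1.554, -0.267, 0.266]
ft_force: [-0.1, 0.3, -1.5]
gripper_width: 0.0269
```

```bash
python3 go.py .5018 .1844 .30 .338
```

```text
t 15.2 pos [0.6056 0.3431 0.1783] yaw 0.3396 tilt y [ 0.001  0.    -1.   ] w 0.0269 F [-0.1  0.3 -1.5]
turn now [-0.      0.0016  0.001 ] in present frame [-150.6 -121.9 -115. ] after turn [-150.6 -121.7 -115.3] q6 0.16
```

```bash
python3 - <<'E'
from fit import *
im=read_camera('scene')[0]; print(get_state()['gripper_width'])
v=np.clip((im[215:295,90:190]/120.)**.5*255,0,255).astype(np.uint8)
cv2.imwrite('pics/i.png',cv2.resize(v,None,fx=6,fy=6,interpolation=cv2.INTER_CUBIC))
E
```

```text
0.027321686325717028
```

View pics/i.png

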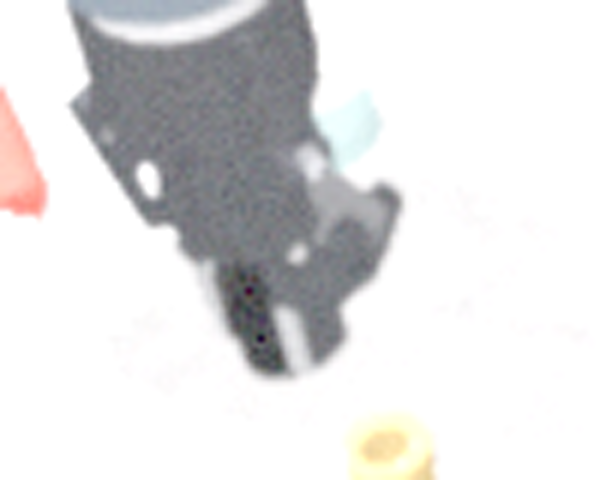

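{"api": "move_arm", "payload": {
  "deltas": [
    [0, -15, 0, 0, 0, 0],
    [0, -25, 0, 0, 0, 0],
    [0, -25, 0, 0, 0, 0],
    [0, -25, 0, 0, 0, 0],
    [0, -20, 0, 0, 0, 0],
    [0, 0, 0, 0, 0, 0],
    [-10, 0, -8, 0, 0, 0],
    [-20, 0, -15, 0, 0, 0],
    [-20, 0, -15, 0, 0, 0],
    [-20, 0, -15, 0, 0, 0],
    [-20, 0, -15, 0, 0, 0],
    [-20, 0, -15, 0, 0, 0],
    [-20, 0, -15, 0, 0, 0],
    [-10, 0, -8, 0, 0, 0],
    [-5, 0, -4, 0, 0, 0],
    [0, 0, 0, 0, 0, 0],
    [0, 0, 0, 0, 0, 0]
  ]
}}

```text
t: 16.7
ee_pos: [0.4919, 0.1788, 0.2922]
ee_rot: [-1.556, -0.259, 0.275]
ft_force: [0.9, -0.3, 0.7]
gripper_width: 0.0271
```

```bash
python3 go.py .5018 .1844 .275 .338
```

```text
t 16.7 pos [0.4919 0.1788 0.2922] yaw 0.3403 tilt y [-0.01  -0.004 -1.   ] w 0.0271 F [ 0.9 -0.3  0.7]
turn now [ 0.0003  0.0023 -0.0107] in present frame [11.4 17.1  2. ] after turn [11.2 17.2  2. ] q6 -0.01
```

{"api": "move_arm", "payload": {
  "deltas": [
    [5.5, 0, 1, 0, 0.002, -0.011],
    [5.5, 5, 1, 0, 0, 0],
    [0, 5, 0, 0, 0, 0],
    [0, 0, 0, 0, 0, 0],
    [0, 0, 0, 0, 0, 0]
  ]
}}

```text
t: 17.12
ee_pos: [0.5048, 0.1875, 0.2807]
ee_rot: [-1.554, -0.27, 0.263]
ft_force: [0.9, -0.8, -0.6]
gripper_width: 0.0269
```

```bash
python3 go.py .5018 .1844 .262 .338;  python3 - <<'E'
from fit import *
im=read_camera('scene')[0]; c=get_calibration('scene'); p=get_state()['ee_pos']
v=np.clip((im/140.)**.5*255,0,255).astype(np.uint8); v=cv2.resize(v,None,fx=6,fy=6,interpolation=cv2.INTER_CUBIC)
a=.336; sb=np.array([.5264,.1164]); bias=sb-[.5250,.1184]
def draw(P,col): 
    for q in proj(c,P): cv2.circle(v,tuple(((q+.5)*6).astype(int)),1,col,-1)
draw(cyl(15,0,.001)/1000*1+0 if False else cyl(15,0,34)/1000+[p[0]+bias[0],p[1]+bias[1],p[2]-.1783],(0,0,255))
pp=sb+.07*np.array([-np.sin(a),np.cos(a)])
draw(cyl(6,18,70,0,0)/1000+[*pp,0],(0,160,0)); draw(cyl(2.5,78,78)/1000+[*pp,0],(255,0,0))
u=proj(c,np.array([[*pp,.08]]))[0]; x,y=int(u[0]*6),int(u[1]*6)
cv2.imwrite('pics/j.png',v[y-300:y+300,x-300:x+300])
E
```

```text
t 17.1 pos [0.5048 0.1875 0.2807] yaw 0.3402 tilt y [ 0.004  0.001 -1.   ] w 0.0269 F [ 0.9 -0.8 -0.6]
turn now [0.     0.0022 0.0045] in present frame [-4.  18.7 -1.9] after turn [-3.9 18.7 -1.9] q6 -0.01
```

View pics/j.png

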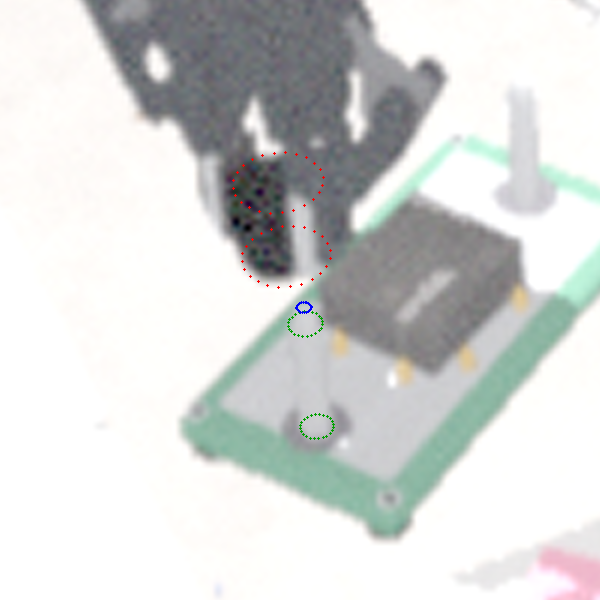

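{"api": "move_arm", "payload": {
  "deltas": [
    [-2.2, 0, -0.8, 0, 0.002, 0.0045],
    [-2, 0, -0.7, 0, 0, 0],
    [0, 0, 0, 0, 0, 0],
    [0, 8, 0, 0, 0, 0],
    [0, 8, 0, 0, 0, 0],
    [0, 0, 0, 0, 0, 0],
    [0, 0, 0, 0, 0, 0]
  ]
}}

```text
t: 17.75
ee_pos: [0.5005, 0.1845, 0.263]
ee_rot: [-1.555, -0.265, 0.266]
ft_force: [-0.4, -0.7, -0.7]
gripper_width: 0.0271
```

```bash
python3 go.py .5015 .185 .248 .338
```

```text
t 17.8 pos [0.5005 0.1845 0.263 ] yaw 0.3384 tilt y [-0.001 -0.    -1.   ] w 0.0271 F [-0.4 -0.7 -0.7]
turn now [ 0.      0.0004 -0.0011] in present frame [ 1.1 15.   0.2] after turn [ 1.1 15.   0.2] q6 -0.01
```

{"api": "move_arm", "payload": {
  "deltas": [
    [0.5, 4, 0, 0, 0, 0],
    [0.5, 3, 0, 0, 0, 0],
    [0, 3, 0, 0, 0, 0],
    [0, 3, 0, 0, 0, 0],
    [0, 0, 0, 0, 0, 0]
  ]
}}

```text
t: 18.17
ee_pos: [0.5016, 0.1848, 0.2483]
ee_rot: [-1.555, -0.264, 0.267]
ft_force: [0.5, 0.4, -1.6]
gripper_width: 0.0271
```

```bash
python3 go.py .5015 .185 .2 .338
```

```text
t 18.2 pos [0.5016 0.1848 0.2483] yaw 0.3383 tilt y [-0.001 -0.001 -1.   ] w 0.0271 F [ 0.5  0.4 -1.6]
turn now [ 0.      0.0003 -0.0015] in present frame [ 0.  48.3  0.2] after turn [-0.  48.3  0.2] q6 -0.01
```

{"api": "move_arm", "payload": {
  "deltas": [
    [0, 6, 0, 0, 0, 0],
    [0, 6, 0, 0, 0, 0],
    [0, 6, 0, 0, 0, 0],
    [0, 0, 0, 0, 0, 0],
    [0, 0, 0, 0, 0, 0]
  ]
}}

```text
t: 18.58
ee_pos: [0.5013, 0.1848, 0.228]
ee_rot: [-1.555, -0.264, 0.267]
ft_force: [-0.5, -0.2, -0.3]
gripper_width: 0.0274
```

```bash
python3 go.py .5015 .185 .197 .338
```

```text
t 18.6 pos [0.5013 0.1848 0.228 ] yaw 0.3384 tilt y [-0.002 -0.001 -1.   ] w 0.0274 F [-0.5 -0.2 -0.3]
turn now [-0.      0.0004 -0.0025] in present frame [ 0.3 31.   0.2] after turn [ 0.3 31.   0.2] q6 -0.01
```

{"api": "move_arm", "payload": {
  "deltas": [
    [0, 7, 0, 0, 0, -0.002],
    [0, 7, 0, 0, 0, 0],
    [0, 7, 0, 0, 0, 0],
    [0, 4, 0, 0, 0, 0],
    [0, 1, 0, 0, 0, 0],
    [0, 0, 0, 0, 0, 0]
  ]
}}

```text
t: 19.08
ee_pos: [0.5011, 0.1847, 0.1988]
ee_rot: [-1.555, -0.265, 0.266]
ft_force: [-0.3, -0.9, -0.7]
gripper_width: 0.0273
```

```bash
python3 go.py .5015 .185 .197 .338
```

```text
t 19.1 pos [0.5011 0.1847 0.1988] yaw 0.3383 tilt y [-0.001 -0.    -1.   ] w 0.0273 F [-0.3 -0.9 -0.7]
turn now [-0.      0.0003 -0.0009] in present frame [0.4 1.8 0.2] after turn [0.4 1.8 0.2] q6 -0.01
```

Lower the rest, release, retreat up, and check the collar numerically and in a picture.

{"api": "move_arm", "payload": {
  "deltas": [
    [0, 1, 0, 0, 0, 0],
    [0, 1, 0, 0, 0, 0],
    [0, 0, 0, 0, 0, 0]
  ]
}}

```text
t: 19.33
ee_pos: [0.5015, 0.1848, 0.1973]
ee_rot: [-1.554, -0.265, 0.266]
ft_force: [0.3, 0.3, -1.0]
gripper_width: 0.0272
```

{"api": "move_arm", "payload": {
  "deltas": [
    [0, 0, 0, 0, 0, 0],
    [0, 0, 0, 0, 0, 0],
    [0, 0, 0, 0, 0, 0],
    [0, 0, 0, 0, 0, 0],
    [0, 0, 0, 0, 0, 0],
    [0, 0, 0, 0, 0, 0]
  ],
  "grip": -0.5
}}

```text
t: 19.83
ee_pos: [0.5023, 0.1851, 0.1984]
ee_rot: [-1.554, -0.268, 0.263]
ft_force: [-0.1, 0.1, 0.3]
gripper_width: 0.0641
```

{"api": "move_arm", "payload": {
  "deltas": [
    [0, -10, 0, 0, 0, 0],
    [0, -20, 0, 0, 0, 0],
    [0, -30, 0, 0, 0, 0],
    [0, -30, 0, 0, 0, 0],
    [0, -25, 0, 0, 0, 0],
    [0, 0, 0, 0, 0, 0],
    [-20, 0, 0, 0, 0, 0],
    [-30, 0, 0, 0, 0, 0],
    [-30, 0, -15, 0, 0, 0],
    [-15, 0, -15, 0, 0, 0],
    [0, 0, 0, 0, 0, 0],
    [0, 0, 0, 0, 0, 0]
  ]
}}

```text
t: 20.83
ee_pos: [0.4184, 0.1236, 0.3227]
ee_rot: [-1.553, -0.271, 0.261]
ft_force: [-0.2, 0.2, 0.4]
gripper_width: 0.064
```

```bash
python3 go.py .40 -.295 .3 -.6; python3 - <<'E'
from fit import *
im,d,W=cloud('scene')
for s in silhouettes('scene','black_collar_a'):
    w=W[s['region']]; print(round(s['score'],2),s['rect'],np.nanmedian(w,0).round(3),np.nanmax(w[:,2]).round(3))
v=np.clip((im[185:285,195:295]/160.)**.6*255,0,255).astype(np.uint8)
cv2.imwrite('pics/k.png',cv2.resize(v,None,fx=4,fy=4,interpolation=cv2.INTER_CUBIC))
E
```

```text
t 20.8 pos [0.4184 0.1236 0.3227] yaw 0.3394 tilt y [ 0.006  0.003 -1.   ] w 0.064 F [-0.2  0.2  0.4]
turn now [-0.0035  0.9394  0.006 ] in present frame [-156.9   21.6 -388.6] after turn [ 221.2   22.7 -355.9] q6 -0.08
0.72 [217.0, 245.8, 233.0, 262.3] [0.492 0.191 0.045] 0.057
0.59 [402.7, 181.6, 414.5, 200.8] [ 0.394 -0.289  0.025] 0.039
```

View pics/k.png

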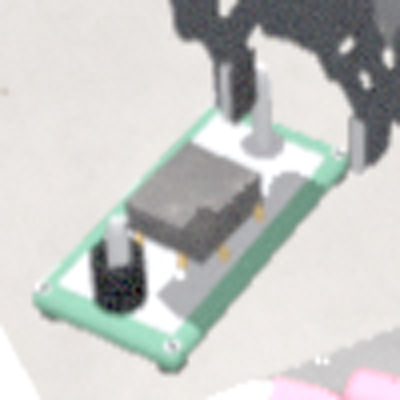

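{"api": "move_arm", "payload": {
  "deltas": [
    [-7, 0, -18, -0.003, 0, 0.006],
    [-13.3, 0, -33, 0, 0, 0],
    [-13.3, 0, -33, 0, 0, 0],
    [-13.3, 0, -33, 0, 0, 0],
    [-13.3, 0, -33, 0, 0, 0],
    [-13.3, 0, -33, 0, 0, 0],
    [-13.3, 0, -33, 0, 0, 0],
    [-13.3, 0, -33, 0, 0, 0],
    [-13.3, 0, -33, 0, 0, 0],
    [-13.3, 0, -33, 0, 0, 0],
    [-13.3, 0, -33, 0, 0, 0],
    [-10, 0, -23, 0, 0, 0],
    [-5, 0, -12, 0, 0, 0],
    [-3, 0, -6, 0, 0, 0],
    [0, 0, 0, 0, 0, 0],
    [0, 0, 0, 0, 0, 0]
  ]
}}

```text
t: 22.27
ee_pos: [0.4192, -0.3124, 0.3236]
ee_rot: [-1.561, -0.291, 0.263]
ft_force: [0.1, 0.4, -0.4]
gripper_width: 0.0641
```

```bash
python3 go.py .3985 -.297 .22 .338
```

```text
t 22.3 pos [ 0.4192 -0.3124  0.3236] yaw 0.3523 tilt y [ 0.019 -0.005 -1.   ] w 0.0641 F [ 0.1  0.4 -0.4]
turn now [0.0106 0.0142 0.016 ] in present frame [-15.7 103.1  22.7] after turn [-14.4 103.6  21.4] q6 -1.02
```

{"api": "move_arm", "payload": {
  "deltas": [
    [-7, 0, 10, 0.01, 0.014, 0.016],
    [-7, 0, 11, 0, 0, 0],
    [0, 0, 0, 0, 0, 0],
    [0, 20, 0, 0, 0, 0],
    [0, 25, 0, 0, 0, 0],
    [0, 25, 0, 0, 0, 0],
    [0, 18, 0, 0, 0, 0],
    [0, 8, 0, 0, 0, 0],
    [0, 0, 0, 0, 0, 0],
    [0, 0, 0, 0, 0, 0]
  ]
}}

```text
t: 23.1
ee_pos: [0.398, -0.2846, 0.2262]
ee_rot: [-1.551, -0.268, 0.276]
ft_force: [-0.1, -0.1, -0.1]
gripper_width: 0.064
```

```bash
python3 go.py .3985 -.297 .18 .338
```

```text
t 23.1 pos [ 0.398  -0.2846  0.2262] yaw 0.3466 tilt y [-0.006  0.002 -1.   ] w 0.064 F [-0.1 -0.1 -0.1]
turn now [-0.0038  0.0085 -0.0048] in present frame [ -3.5  46.2 -12. ] after turn [ -3.6  46.2 -11.9] q6 -0.99
```

{"api": "move_arm", "payload": {
  "deltas": [
    [-1.5, 0, -5, -0.004, 0.008, -0.005],
    [-1.5, 0, -5, 0, 0, 0],
    [0, 0, 0, 0, 0, 0],
    [0, 0, 0, 0, 0, 0]
  ]
}}

```text
t: 23.43
ee_pos: [0.3999, -0.2963, 0.2295]
ee_rot: [-1.559, -0.269, 0.263]
ft_force: [0.0, -0.6, -0.2]
gripper_width: 0.064
```

```bash
python3 go.py .3985 -.297 .18 .338; python3 - <<'E'
from fit import *
C=get_calibration('scene'); im,d,W=cloud('scene'); im2,d2,W2=cloud('top')
for n,w in(('scene',W),('top',W2)):
  for s in silhouettes(n,'black_collar_a'): print(n,s['score'],s['rect'],np.nanmedian(w[s['region']],0).round(4))
def f(q): return cv2.resize(np.clip((q/140.)**.6*255,0,255).astype(np.uint8),(400,400),interpolation=cv2.INTER_CUBIC)
cv2.imwrite('pics/l.png',np.hstack([f(im[150:220,370:440]),f(im2[190:290,350:450])]))
E
```

```text
t 23.4 pos [ 0.3999 -0.2963  0.2295] yaw 0.3386 tilt y [ 0.005 -0.004 -1.   ] w 0.064 F [ 0.  -0.6 -0.2]
turn now [0.0049 0.0006 0.0033] in present frame [-1.7 49.5 -0. ] after turn [-1.5 49.5 -0.3] q6 -1.0
scene 0.59 [219.2, 246.0, 232.9, 264.2] [0.4929 0.1909 0.0481]
top 0.66 [202.0, 212.4, 216.2, 228.0] [0.4983 0.1814 0.0524]
```

{"api": "move_arm", "payload": {
  "deltas": [
    [-0.8, 14, 0, 0.005, 0, 0.003],
    [0, 14, 0, 0, 0, 0],
    [0, 12, 0, 0, 0, 0],
    [0, 6, 0, 0, 0, 0],
    [0, 2, 0, 0, 0, 0],
    [0, 0, 0, 0, 0, 0]
  ]
}}

```text
t: 24.13
ee_pos: [0.3992, -0.2962, 0.1803]
ee_rot: [-1.555, -0.267, 0.265]
ft_force: [0.1, 0.5, 0.2]
gripper_width: 0.0642
```

```bash
python3 go.py .3985 -.297 .18 .338
```

```text
t 24.1 pos [ 0.3992 -0.2962  0.1803] yaw 0.3389 tilt y [ 0.001 -0.    -1.   ] w 0.0642 F [0.1 0.5 0.2]
turn now [0.0005 0.0009 0.0007] in present frame [-0.9  0.3 -0.5] after turn [-0.9  0.3 -0.5] q6 -1.0
```

{"api": "move_arm", "payload": {
  "deltas": [
    [0, 0, 0, 0, 0, 0],
    [0, 0, 0, 0, 0, 0],
    [0, 0, 0, 0, 0, 0],
    [0, 0, 0, 0, 0, 0],
    [0, 0, 0, 0, 0, 0],
    [0, 0, 0, 0, 0, 0],
    [0, 0, 0, 0, 0, 0],
    [0, 0, 0, 0, 0, 0],
    [0, 0, 0, 0, 0, 0]
  ],
  "grip": 1,
  "grip_force": 40
}}

```text
t: 24.88
ee_pos: [0.3997, -0.2966, 0.1826]
ee_rot: [-1.557, -0.268, 0.264]
ft_force: [-0.2, 0.3, -1.1]
gripper_width: 0.0266
```

```bash
python3 go.py .44 .04 .30 .338
```

```text
t 24.9 pos [ 0.3997 -0.2966  0.1826] yaw 0.3389 tilt y [ 0.003 -0.002 -1.   ] w 0.0266 F [-0.2  0.3 -1.1]
turn now [0.0031 0.0009 0.0024] in present frame [ 150.2 -118.   303.7] after turn [ 149.6 -117.4  304.2] q6 -1.0
```

{"api": "move_arm", "payload": {
  "deltas": [
    [0, -15, 0, 0, 0, 0],
    [0, -25, 0, 0, 0, 0],
    [0, -25, 0, 0, 0, 0],
    [0, -25, 0, 0, 0, 0],
    [0, -15, 0, 0, 0, 0],
    [0, 0, 0, 0, 0, 0],
    [8, 0, 16, 0, 0, 0],
    [15, 0, 31, 0, 0, 0],
    [15, 0, 31, 0, 0, 0],
    [15, 0, 31, 0, 0, 0],
    [15, 0, 31, 0, 0, 0],
    [15, 0, 31, 0, 0, 0],
    [15, 0, 31, 0, 0, 0],
    [15, 0, 31, 0, 0, 0],
    [15, 0, 31, 0, 0, 0],
    [10, 0, 20, 0, 0, 0],
    [5, 0, 10, 0, 0, 0],
    [0, 0, 0, 0, 0, 0],
    [0, 0, 0, 0, 0, 0]
  ]
}}

```text
t: 26.47
ee_pos: [0.4356, 0.0419, 0.2811]
ee_rot: [-1.556, -0.26, 0.266]
ft_force: [0.4, 0.0, -0.4]
gripper_width: 0.0263
```

```bash
python3 go.py .5482 .0530 .285 .338
```

```text
t 26.5 pos [0.4356 0.0419 0.2811] yaw 0.3353 tilt y [-0.004 -0.002 -1.   ] w 0.0263 F [ 0.4  0.  -0.4]
turn now [ 0.0008 -0.0027 -0.0042] in present frame [109.9  -4.4 -26.6] after turn [109.9  -3.9 -26.9] q6 -0.26
```

{"api": "move_arm", "payload": {
  "deltas": [
    [10, 0, -2.5, 0, -0.003, -0.004],
    [20, 0, -5, 0, 0, 0],
    [20, 0, -5, 0, 0, 0],
    [20, 0, -5, 0, 0, 0],
    [20, 0, -5, 0, 0, 0],
    [10, 0, -3, 0, 0, 0],
    [5, 0, -1, 0, 0, 0],
    [0, 0, 0, 0, 0, 0],
    [0, 0, 0, 0, 0, 0]
  ]
}}

```text
t: 27.22
ee_pos: [0.5505, 0.0425, 0.2767]
ee_rot: [-1.556, -0.256, 0.26]
ft_force: [-0.2, 0.3, -0.4]
gripper_width: 0.0267
```

```bash
python3 go.py .5482 .0526 .265 .338
```

```text
t 27.2 pos [0.5505 0.0425 0.2767] yaw 0.3287 tilt y [-0.003 -0.001 -1.   ] w 0.0267 F [-0.2  0.3 -0.4]
turn now [ 0.0005 -0.0093 -0.0032] in present frame [ 1.1 11.7 10.3] after turn [ 1.2 11.7 10.2] q6 -0.27
```

{"api": "move_arm", "payload": {
  "deltas": [
    [0.5, 0, 5, 0, -0.009, -0.003],
    [0.5, 0, 5, 0, 0, 0],
    [0, 0, 0, 0, 0, 0],
    [0, 0, 0, 0, 0, 0]
  ]
}}

```text
t: 27.55
ee_pos: [0.5455, 0.052, 0.2761]
ee_rot: [-1.555, -0.262, 0.267]
ft_force: [0.1, 0.0, -0.4]
gripper_width: 0.0266
```

```bash
python3 go.py .5482 .0526 .265 .338; python3 - <<'E'
from fit import *
im=read_camera('scene')[0]; c=get_calibration('scene'); p=get_state()['ee_pos']
v=np.clip((im/140.)**.5*255,0,255).astype(np.uint8); v=cv2.resize(v,None,fx=6,fy=6,interpolation=cv2.INTER_CUBIC)
a=.336; sb=np.array([.5264,.1164]); bias=sb-[.5250,.1184]
def draw(P,col): 
    for q in proj(c,P): cv2.circle(v,tuple(((q+.5)*6).astype(int)),1,col,-1)
draw(cyl(15,0,34)/1000+[p[0]+bias[0],p[1]+bias[1],p[2]-.1815],(0,0,255))
pp=sb-.07*np.array([-np.sin(a),np.cos(a)])
draw(cyl(2.5,78,78)/1000+[*pp,0],(255,0,0))
u=proj(c,np.array([[*pp,.08]]))[0]; x,y=int(u[0]*6),int(u[1]*6)
cv2.imwrite('pics/m.png',v[y-250:y+150,x-200:x+200])
E
```

```text
t 27.6 pos [0.5455 0.052  0.2761] yaw 0.3371 tilt y [-0.003 -0.001 -1.   ] w 0.0266 F [ 0.1  0.  -0.4]
turn now [-0.0005 -0.0009 -0.003 ] in present frame [ 2.8 11.1 -0.4] after turn [ 2.7 11.1 -0.4] q6 -0.26
```

View pics/m.png

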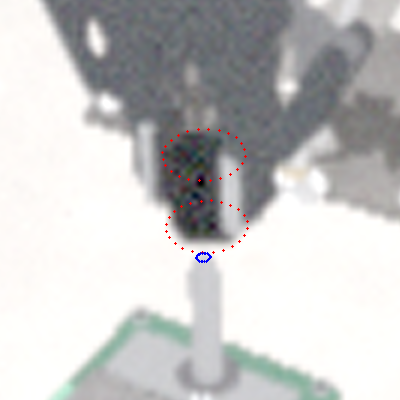

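{"api": "move_arm", "payload": {
  "deltas": [
    [1.2, 0, 0.2, 0, -0.001, -0.003],
    [1.2, 5, 0.3, 0, 0, 0],
    [0, 5, 0, 0, 0, 0],
    [0, 4, 0, 0, 0, 0],
    [0, 0, 0, 0, 0, 0],
    [0, 0, 0, 0, 0, 0]
  ]
}}

```text
t: 28.1
ee_pos: [0.5473, 0.0539, 0.2608]
ee_rot: [-1.554, -0.266, 0.266]
ft_force: [0.5, 0.2, -1.2]
gripper_width: 0.0268
```

```bash
python3 go.py .5482 .0529 .25 .338
```

```text
t 28.1 pos [0.5473 0.0539 0.2608] yaw 0.3391 tilt y [ 0.     0.001 -1.   ] w 0.0268 F [ 0.5  0.2 -1.2]
turn now [-0.0005  0.0011  0.0004] in present frame [ 0.5 10.8 -1.2] after turn [ 0.5 10.8 -1.2] q6 -0.26
```

{"api": "move_arm", "payload": {
  "deltas": [
    [0.5, 3, -1, 0, 0, 0],
    [0, 4, 0, 0, 0, 0],
    [0, 3, 0, 0, 0, 0],
    [0, 0, 0, 0, 0, 0],
    [0, 0, 0, 0, 0, 0]
  ]
}}

```text
t: 28.52
ee_pos: [0.5476, 0.053, 0.2492]
ee_rot: [-1.553, -0.264, 0.268]
ft_force: [-1.0, 0.3, -0.5]
gripper_width: 0.0268
```

```bash
python3 go.py .5482 .0529 .235 .338
```

```text
t 28.5 pos [0.5476 0.053  0.2492] yaw 0.3388 tilt y [-0.002  0.001 -1.   ] w 0.0268 F [-1.   0.3 -0.5]
turn now [-0.0013  0.0008 -0.0019] in present frame [ 0.6 14.2 -0.3] after turn [ 0.5 14.2 -0.3] q6 -0.27
```

{"api": "move_arm", "payload": {
  "deltas": [
    [0, 4, 0, 0, 0, 0],
    [0, 4, 0, 0, 0, 0],
    [0, 4, 0, 0, 0, 0],
    [0, 0, 0, 0, 0, 0]
  ]
}}

```text
t: 28.85
ee_pos: [0.5474, 0.053, 0.2361]
ee_rot: [-1.553, -0.264, 0.268]
ft_force: [-0.1, 0.7, -1.0]
gripper_width: 0.0268
```

```bash
python3 go.py .5482 .0529 .20 .338
```

```text
t 28.9 pos [0.5474 0.053  0.2361] yaw 0.3387 tilt y [-0.002  0.001 -1.   ] w 0.0268 F [-0.1  0.7 -1. ]
turn now [-0.0014  0.0007 -0.0021] in present frame [ 0.8 36.1 -0.4] after turn [ 0.7 36.1 -0.3] q6 -0.27
```

Threaded (bottom ~0.055, no force). On down.

{"api": "move_arm", "payload": {
  "deltas": [
    [0.5, 7, 0, -0.001, 0, -0.002],
    [0, 8, 0, 0, 0, 0],
    [0, 8, 0, 0, 0, 0],
    [0, 6, 0, 0, 0, 0],
    [0, 3, 0, 0, 0, 0],
    [0, 0, 0, 0, 0, 0]
  ]
}}

```text
t: 29.35
ee_pos: [0.5476, 0.0533, 0.2012]
ee_rot: [-1.554, -0.265, 0.267]
ft_force: [-5.6, 1.8, 18.2]
gripper_width: 0.0266
```

{"api": "move_arm", "payload": {
  "deltas": [
    [0, 1, 0, 0, 0, 0],
    [0, 1, 0, 0, 0, 0],
    [0, 0, 0, 0, 0, 0]
  ]
}}

```text
t: 29.6
ee_pos: [0.5477, 0.0533, 0.2015]
ee_rot: [-1.554, -0.264, 0.268]
ft_force: [-1.8, 1.0, -1.4]
gripper_width: 0.0267
```

{"api": "move_arm", "payload": {
  "deltas": [
    [0, 0, 0, 0, 0, 0],
    [0, 0, 0, 0, 0, 0],
    [0, 0, 0, 0, 0, 0],
    [0, 0, 0, 0, 0, 0],
    [0, 0, 0, 0, 0, 0],
    [0, 0, 0, 0, 0, 0]
  ],
  "grip": -0.5
}}

```text
t: 30.1
ee_pos: [0.5494, 0.0532, 0.2012]
ee_rot: [-1.554, -0.267, 0.264]
ft_force: [0.5, -0.1, -1.0]
gripper_width: 0.0647
```

{"api": "move_arm", "payload": {
  "deltas": [
    [0, -10, 0, 0, 0, 0],
    [0, -20, 0, 0, 0, 0],
    [0, -30, 0, 0, 0, 0],
    [0, -30, 0, 0, 0, 0],
    [0, -30, 0, 0, 0, 0],
    [0, 0, 0, 0, 0, 0],
    [-20, 0, 0, 0, 0, 0],
    [-35, 0, 0, 0, 0, 0],
    [-35, 0, 0, 0, 0, 0],
    [-35, 0, 0, 0, 0, 0],
    [-15, 0, 0, 0, 0, 0],
    [0, 0, 0, 0, 0, 0],
    [0, 0, 0, 0, 0, 0]
  ]
}}

```text
t: 31.18
ee_pos: [0.4122, 0.0055, 0.3319]
ee_rot: [-1.555, -0.274, 0.259]
ft_force: [1.6, 0.3, -1.1]
gripper_width: 0.0643
```

```bash
python3 go.py .446 -.0755 .3 .295; cat > ver.py <<'E'
from fit import *
a=.337; r=R.from_euler('z',a).as_matrix()
for n,sb in(('scene',(.5264,.1164)),('top',(.5214,.1186))):
    im,d,W=cloud(n)
    for t in ('black_collar_a','graphite_block'):
      for s in silhouettes(n,t):
        w=W[s['region']]; w=w[~np.isnan(w[:,0])]; q=(w-[*sb,0])@r*1000
        if np.abs(np.median(q,0)[:2]).max()<110: 
            k=q[(q[:,2]>np.percentile(q[:,2],97)-5)]
            print(n,t,round(s['score'],2),'base-frame med',np.median(q,0).round(1),'top pts mean',k.mean(0).round(1),'std z',k[:,2].std().round(1))
E
python3 ver.py; python3 - <<'E'
from fit import *
im,d,W=cloud('scene'); t,dd,Wt=cloud('top')
def f(q,k): return cv2.resize(np.clip((q/150.)**.6*255,0,255).astype(np.uint8),(400,400),interpolation=cv2.INTER_CUBIC)
cv2.imwrite('pics/n.png',np.hstack([f(im[190:280,200:290],0),f(t[170:270,190:290],0)]))
# plate points from the top cloud & scene
for n,w in(('top',Wt),('scene',W)):
    for s in silhouettes(n,'top_plate'):
        q=w[s['region']]; print(n,s['score'],np.nanmedian(q,0).round(4))
E
```

```text
t 31.2 pos [0.4122 0.0055 0.3319] yaw 0.3398 tilt y [ 0.01   0.001 -1.   ] w 0.0643 F [ 1.6  0.3 -1.1]
turn now [0.0025 0.0448 0.0096] in present frame [  4.5  32.2 -87.6] after turn [  8.7  31.9 -87.3] q6 -0.36
scene black_collar_a 0.62 base-frame med [ -8.1 -57.6  43.3] top pts mean [ -5.3 -62.5  54.1] std z 1.7
scene black_collar_a 0.61 base-frame med [-6.6 80.7 42.8] top pts mean [-3.  77.4 54.6] std z 1.6
scene graphite_block 0.62 base-frame med [-7.6 10.4 43.7] top pts mean [-3.   4.5 45.1] std z 1.4
top black_collar_a 0.67 base-frame med [ 1.1 68.7 51.2] top pts mean [ 0.2 70.6 78.4] std z 2.8
top black_collar_a 0.53 base-frame med [ -1.  -69.4  53.1] top pts mean [ -1.4 -70.3  54.9] std z 1.7
top graphite_block 0.84 base-frame med [ 3.2  0.5 42.9] top pts mean [ 0.8  1.  50.9] std z 46.2
top 0.74 [0.343  0.1421 0.0171]
top 0.6 [ 0.4521 -0.1185  0.0186]
top 0.35 [ 0.639  -0.0965  0.0105]
scene 0.81 [0.3127 0.1352 0.0172]
scene 0.74 [ 0.4341 -0.057   0.0195]
scene 0.26 [ 0.5904 -0.3089  0.0401]
```

View pics/n.png

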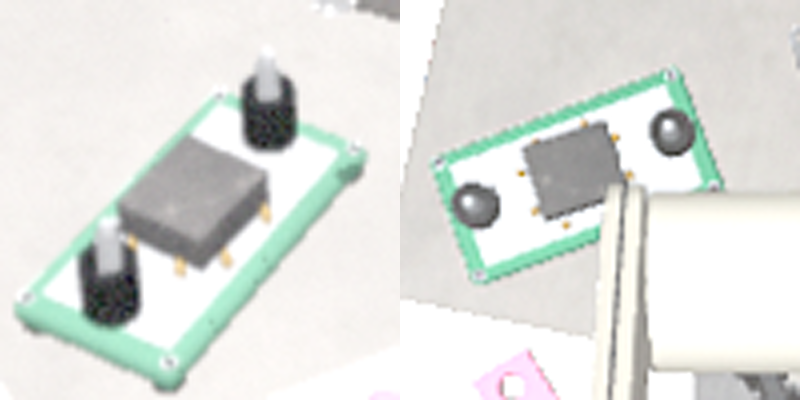

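```bash
python3 - <<'E'
from fit import *
base=dict(top=(.5214,.1186),scene=(.5264,.1164))
for n in('top','scene'):
    im=np.load(f'pics/{n}0.npz')['im'].astype(int); c=get_calibration(n)
    roi=render(c,[box(60,190,0,70)],.4445,-.075,.296)>0
    for th in (35,50):
        m=roi&(im[...,2]-im[...,0]>th)
        k,l,st,_=cv2.connectedComponentsWithStats(m.astype(np.uint8)); m=l==1+np.argmax(st[1:,4])
        for w in (20,22):
            p,e=fit([c],[box(w,84,35,58)],[m],(.4445,-.075,.296)); print(n,th,w,p.round(4),round(e,3),'robot',(p[:2]-base[n]+[.525,.1184]).round(4))
    # plate by bright mask
    pm=None
E
python3 go.py .445 -.075 .3 .297
```

```text
top 35 20 [ 0.4413 -0.0753  0.2896] 0.141 robot [ 0.4449 -0.0755]
top 35 22 [ 0.4413 -0.0755  0.2977] 0.216 robot [ 0.4449 -0.0757]
top 50 20 [ 0.441  -0.074   0.3164] 0.18 robot [ 0.4446 -0.0742]
top 50 22 [ 0.4409 -0.0735  0.2975] 0.277 robot [ 0.4445 -0.0737]
scene 35 20 [ 0.4423 -0.0729  0.3546] 0.294 robot [ 0.4409 -0.0709]
scene 35 22 [ 0.4417 -0.0723  0.3781] 0.342 robot [ 0.4403 -0.0703]
scene 50 20 [ 0.4498 -0.0825  0.4409] 0.683 robot [ 0.4484 -0.0805]
scene 50 22 [ 0.4504 -0.0839  0.4508] 0.777 robot [ 0.449  -0.0819]
t 31.7 pos [0.4129 0.0058 0.3313] yaw 0.3408 tilt y [ 0.009  0.001 -1.   ] w 0.0637 F [ 0.3  0.1 -0.5]
turn now [0.0021 0.0438 0.0085] in present frame [  3.   31.5 -86.8] after turn [  7.1  31.3 -86.7] q6 -0.36
```

{"api": "move_arm", "payload": {
  "deltas": [
    [0, 0, 0, 0.002, 0.044, 0.009],
    [1.5, 0, -15, 0, 0, 0],
    [2, 0, -28, 0, 0, 0],
    [2, 0, -25, 0, 0, 0],
    [1, 0, -12, 0, 0, 0],
    [0.5, 0, -5, 0, 0, 0],
    [0, 0, 0, 0, 0, 0],
    [0, 0, 0, 0, 0, 0]
  ]
}}

```text
t: 32.35
ee_pos: [0.4463, -0.0757, 0.3304]
ee_rot: [-1.558, -0.232, 0.235]
ft_force: [-0.0, -0.0, 0.5]
gripper_width: 0.0642
```

```bash
python3 go.py .4448 -.0752 .25 .297
```

```text
t 32.4 pos [ 0.4463 -0.0757  0.3304] yaw 0.2971 tilt y [-0.002  0.    -1.   ] w 0.0642 F [-0.  -0.   0.5]
turn now [-0.0007  0.0001 -0.002 ] in present frame [-1.1 80.4  0.9] after turn [-1.3 80.4  1. ] q6 -0.49
```

{"api": "move_arm", "payload": {
  "deltas": [
    [-1, 15, 1, 0, 0, -0.002],
    [0, 25, 0, 0, 0, 0],
    [0, 25, 0, 0, 0, 0],
    [0, 25, 0, 0, 0, 0],
    [0, 22, 0, 0, 0, 0],
    [0, 10, 0, 0, 0, 0],
    [0, 4, 0, 0, 0, 0],
    [0, 0, 0, 0, 0, 0],
    [0, 0, 0, 0, 0, 0]
  ]
}}

```text
t: 33.1
ee_pos: [0.4439, -0.0684, 0.2012]
ee_rot: [-1.557, -0.24, 0.236]
ft_force: [0.6, -0.3, 0.3]
gripper_width: 0.064
```

```bash
python3 go.py .4448 -.0752 .203 .297
```

```text
t 33.1 pos [ 0.4439 -0.0684  0.2012] yaw 0.3033 tilt y [ 0.002  0.001 -1.   ] w 0.064 F [ 0.6 -0.3  0.3]
turn now [-0.0005  0.0063  0.0024] in present frame [-1.2 -1.8 -6.7] after turn [-1.1 -1.8 -6.7] q6 -0.49
```

{"api": "move_arm", "payload": {
  "deltas": [
    [-0.6, -1, -3, 0, 0.006, 0.002],
    [-0.5, 0, -3, 0, 0, 0],
    [0, 0, 0, 0, 0, 0],
    [0, 0, 0, 0, 0, 0]
  ]
}}

```text
t: 33.43
ee_pos: [0.4457, -0.0746, 0.2051]
ee_rot: [-1.559, -0.237, 0.23]
ft_force: [0.2, -0.5, -1.0]
gripper_width: 0.0637
```

```bash
python3 go.py .4448 -.0752 .203 .297
```

```text
t 33.4 pos [ 0.4457 -0.0746  0.2051] yaw 0.2977 tilt y [ 0.005 -0.    -1.   ] w 0.0637 F [ 0.2 -0.5 -1. ]
turn now [0.0018 0.0007 0.0044] in present frame [-1.   2.1 -0.3] after turn [-1.   2.1 -0.3] q6 -0.49
```

{"api": "move_arm", "payload": {
  "deltas": [
    [0, 0, 0, 0, 0, 0],
    [0, 0, 0, 0, 0, 0],
    [0, 0, 0, 0, 0, 0],
    [0, 0, 0, 0, 0, 0],
    [0, 0, 0, 0, 0, 0],
    [0, 0, 0, 0, 0, 0],
    [0, 0, 0, 0, 0, 0],
    [0, 0, 0, 0, 0, 0],
    [0, 0, 0, 0, 0, 0],
    [0, 0, 0, 0, 0, 0],
    [0, 0, 0, 0, 0, 0]
  ],
  "grip": 1,
  "grip_force": 80
}}

```text
t: 34.35
ee_pos: [0.4458, -0.0751, 0.2065]
ee_rot: [-1.56, -0.238, 0.228]
ft_force: [-0.3, -0.3, 1.4]
gripper_width: 0.0205
```

```bash
python3 go.py .4448 -.0752 .203 .297
```

```text
t 34.4 pos [ 0.4458 -0.0751  0.2065] yaw 0.2967 tilt y [ 0.006 -0.001 -1.   ] w 0.0205 F [-0.3 -0.3  1.4]
turn now [ 0.0026 -0.0003  0.0057] in present frame [-1.   3.5  0.2] after turn [-0.9  3.5  0.2] q6 -0.49
```

{"api": "move_arm", "payload": {
  "deltas": [
    [0, -10, 0, 0, 0, 0],
    [0, -20, 0, 0, 0, 0],
    [0, -25, 0, 0, 0, 0],
    [0, -25, 0, 0, 0, 0],
    [0, -20, 0, 0, 0, 0],
    [0, -10, 0, 0, 0, 0],
    [0, 0, 0, 0, 0, 0],
    [4, 0, 12, 0, 0, 0],
    [7, 0, 25, 0, 0, 0],
    [7, 0, 25, 0, 0, 0],
    [7, 0, 25, 0, 0, 0],
    [7, 0, 25, 0, 0, 0],
    [7, 0, 25, 0, 0, 0],
    [4, 0, 13, 0, 0, 0],
    [2, 0, 6, 0, 0, 0],
    [0, 0, 0, 0, 0, 0],
    [0, 0, 0, 0, 0, 0]
  ]
}}

```text
t: 35.77
ee_pos: [0.4361, 0.0938, 0.3177]
ee_rot: [-1.558, -0.224, 0.238]
ft_force: [1.2, -0.3, -4.6]
gripper_width: 0.0204
```

```bash
python3 go.py .5253 .1186 .315 .338
```

```text
t 35.8 pos [0.4361 0.0938 0.3177] yaw 0.2943 tilt y [-0.009 -0.001 -1.   ] w 0.0204 F [ 1.2 -0.3 -4.6]
turn now [-0.0024 -0.0437 -0.009 ] in present frame [92.6  1.8 -2.2] after turn [92.4  2.7 -6.2] q6 -0.11
```

{"api": "move_arm", "payload": {
  "deltas": [
    [0, 0, 0, -0.002, -0.044, -0.006],
    [9, 0, -1, 0, 0, 0],
    [18, 0, -1, 0, 0, 0],
    [20, 0, -1, 0, 0, 0],
    [20, 0, -1, 0, 0, 0],
    [15, 0, -1, 0, 0, 0],
    [6, 0, -1, 0, 0, 0],
    [3, 0, 0, 0, 0, 0],
    [0, 0, 0, 0, 0, 0],
    [0, 0, 0, 0, 0, 0]
  ]
}}

```text
t: 36.6
ee_pos: [0.5293, 0.1107, 0.3142]
ee_rot: [-1.557, -0.246, 0.261]
ft_force: [-0.3, -0.1, -5.0]
gripper_width: 0.0208
```

```bash
python3 go.py .5253 .1186 .295 .338
```

```text
t 36.6 pos [0.5293 0.1107 0.3142] yaw 0.3227 tilt y [-0.009 -0.003 -1.   ] w 0.0208 F [-0.3 -0.1 -5. ]
turn now [-0.0002 -0.0153 -0.0099] in present frame [-1.1 19.2  8.7] after turn [-1.2 19.2  8.8] q6 -0.14
```

{"api": "move_arm", "payload": {
  "deltas": [
    [-0.5, 0, 4.3, 0, -0.015, -0.009],
    [-0.5, 0, 4.3, 0, 0, 0],
    [0, 0, 0, 0, 0, 0],
    [0, 0, 0, 0, 0, 0]
  ]
}}

```text
t: 36.93
ee_pos: [0.5226, 0.1183, 0.3138]
ee_rot: [-1.554, -0.263, 0.268]
ft_force: [-0.2, 0.2, -4.3]
gripper_width: 0.0207
```

```bash
python3 go.py .5253 .1186 .295 .338; python3 - <<'E'
from fit import *
base=dict(top=(.5214,.1186),scene=(.5264,.1164)); s=get_state(); p=s['ee_pos']; m=R.from_rotvec(s['ee_rot']).as_matrix(); yaw=np.arctan2(m[1,0],m[0,0])
im,d=read_camera('scene'); c=get_calibration('scene'); np.savez('pics/scene3.npz',im=im)
b=np.array(base['scene'])-[.525,.1184]; z=p[2]-.2065
roi=render(c,[box(70,200,-5,25)],p[0]+b[0],p[1]+b[1],yaw,z)>0
v=cv2.resize(np.clip((im/150.)**.7*255,0,255).astype(np.uint8),None,fx=5,fy=5,interpolation=cv2.INTER_CUBIC)
r=R.from_euler('z',yaw).as_matrix()
def dr(P,col,o=(p[0]+b[0],p[1]+b[1],z),rr=r):
    q=((proj(c,(P/1000)@rr.T+np.array(o))+.5)*5).astype(np.int32)
    cv2.polylines(v,[cv2.convexHull(q)],True,col,1)
dr(box(44,176,4,16),(0,0,255)); [dr(cyl(8.5,16,16,0,y),(0,0,255)) for y in(-70,70)]
rb=R.from_euler('z',.336).as_matrix(); [dr(cyl(6,70,70,0,y),(255,0,0),(*base['scene'],0),rb) for y in(-70,70)]
u=proj(c,np.array([[p[0],p[1],.08]]))[0]*5; x,y=int(u[0]),int(u[1])
cv2.imwrite('pics/o.png',v[y-260:y+300,x-300:x+300])
E
```

```text
t 36.9 pos [0.5226 0.1183 0.3138] yaw 0.3381 tilt y [-0.003 -0.    -1.   ] w 0.0207 F [-0.2  0.2 -4.3]
turn now [-0.0008  0.0001 -0.0034] in present frame [ 2.7 18.8 -0.6] after turn [ 2.6 18.8 -0.6] q6 -0.14
```

View pics/o.png

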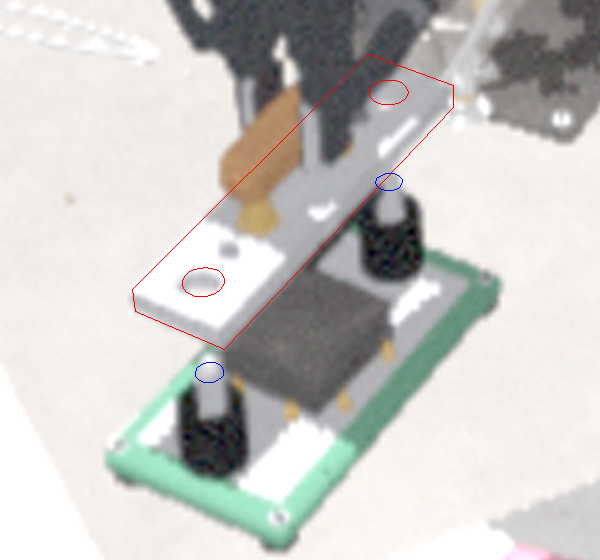

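{"api": "move_arm", "payload": {
  "deltas": [
    [1, 0, -0.3, 0, 0, -0.002],
    [1, 10, -0.3, 0, 0, 0],
    [0, 10, 0, 0, 0, 0],
    [0, 7, 0, 0, 0, 0],
    [0, 0, 0, 0, 0, 0],
    [0, 0, 0, 0, 0, 0]
  ]
}}

```text
t: 37.48
ee_pos: [0.5244, 0.1186, 0.2836]
ee_rot: [-1.554, -0.264, 0.267]
ft_force: [-0.5, 0.2, -4.8]
gripper_width: 0.0205
```

```bash
python3 go.py .5251 .1185 .2545 .338
```

```text
t 37.5 pos [0.5244 0.1186 0.2836] yaw 0.3386 tilt y [-0.002  0.    -1.   ] w 0.0205 F [-0.5  0.2 -4.8]
turn now [-0.0008  0.0006 -0.0016] in present frame [ 0.6 29.1 -0.3] after turn [ 0.6 29.1 -0.3] q6 -0.14
```

{"api": "move_arm", "payload": {
  "deltas": [
    [0.5, 3, -0.2, 0, 0, -0.001],
    [0, 3, 0, 0, 0, 0],
    [0, 3, 0, 0, 0, 0],
    [0, 3, 0, 0, 0, 0],
    [0, 0, 0, 0, 0, 0]
  ]
}}

```text
t: 37.9
ee_pos: [0.5252, 0.1185, 0.2701]
ee_rot: [-1.554, -0.265, 0.266]
ft_force: [-0.5, 1.1, -4.7]
gripper_width: 0.0206
```

```bash
python3 go.py .5251 .1185 .2545 .338
```

```text
t 37.9 pos [0.5252 0.1185 0.2701] yaw 0.3384 tilt y [-0.001  0.    -1.   ] w 0.0206 F [-0.5  1.1 -4.7]
turn now [-0.0008  0.0004 -0.001 ] in present frame [-0.1 15.6  0. ] after turn [-0.1 15.6  0.1] q6 -0.14
```

{"api": "move_arm", "payload": {
  "deltas": [
    [0, 3, 0, 0, 0, 0],
    [0, 3, 0, 0, 0, 0],
    [0, 3, 0, 0, 0, 0],
    [0, 0, 0, 0, 0, 0]
  ]
}}

```text
t: 38.23
ee_pos: [0.5254, 0.1185, 0.2605]
ee_rot: [-1.554, -0.265, 0.266]
ft_force: [-0.3, -1.0, -3.7]
gripper_width: 0.0207
```

```bash
python3 go.py .5251 .1185 .2545 .338
```

```text
t 38.2 pos [0.5254 0.1185 0.2605] yaw 0.3384 tilt y [-0.     0.001 -1.   ] w 0.0207 F [-0.3 -1.  -3.7]
turn now [-0.0007  0.0004 -0.0001] in present frame [-0.3  6.   0.1] after turn [-0.3  6.   0.1] q6 -0.14
```

Threaded onto both pillars freely. Last 6 mm gently.

{"api": "move_arm", "payload": {
  "deltas": [
    [0, 2, 0, 0, 0, 0],
    [0, 2, 0, 0, 0, 0],
    [0, 1, 0, 0, 0, 0],
    [0, 0, 0, 0, 0, 0]
  ]
}}

```text
t: 38.57
ee_pos: [0.5254, 0.1185, 0.2549]
ee_rot: [-1.554, -0.265, 0.266]
ft_force: [0.1, -0.1, -4.3]
gripper_width: 0.0207
```

{"api": "move_arm", "payload": {
  "deltas": [
    [0, 1, 0, 0, 0, 0],
    [0, 1, 0, 0, 0, 0]
  ]
}}

```text
t: 38.73
ee_pos: [0.5257, 0.1187, 0.2545]
ee_rot: [-1.554, -0.266, 0.265]
ft_force: [-6.4, -0.5, 14.3]
gripper_width: 0.0204
```

{"api": "move_arm", "payload": {
  "deltas": [
    [0, 0, 0, 0, 0, 0],
    [0, 0, 0, 0, 0, 0],
    [0, 0, 0, 0, 0, 0],
    [0, 0, 0, 0, 0, 0],
    [0, 0, 0, 0, 0, 0],
    [0, 0, 0, 0, 0, 0],
    [0, 0, 0, 0, 0, 0]
  ],
  "grip": -0.5
}}

```text
t: 39.32
ee_pos: [0.5274, 0.119, 0.2569]
ee_rot: [-1.553, -0.271, 0.26]
ft_force: [0.2, -0.8, 0.7]
gripper_width: 0.0643
```

{"api": "move_arm", "payload": {
  "deltas": [
    [0, -10, 0, 0, 0, 0],
    [0, -20, 0, 0, 0, 0],
    [0, -30, 0, 0, 0, 0],
    [0, -30, 0, 0, 0, 0],
    [0, -20, 0, 0, 0, 0],
    [0, 0, 0, 0, 0, 0],
    [-20, 0, 0, 0, 0, 0],
    [-35, 0, 0, 0, 0, 0],
    [-35, 0, 0, 0, 0, 0],
    [-35, 0, -10, 0, 0, 0],
    [-15, 0, -30, 0, 0, 0],
    [0, 0, -35, 0, 0, 0],
    [0, 0, -35, 0, 0, 0],
    [0, 0, -30, 0, 0, 0],
    [0, 0, 0, 0, 0, 0],
    [0, 0, 0, 0, 0, 0],
    [0, 0, 0, 0, 0, 0]
  ]
}}

```text
t: 40.73
ee_pos: [0.4334, -0.0657, 0.3722]
ee_rot: [-1.552, -0.272, 0.263]
ft_force: [-0.0, -0.9, 0.2]
gripper_width: 0.0639
```

```bash
python3 - <<'E'
from fit import *
a=.337; r=R.from_euler('z',a).as_matrix()
print(get_state()['t'],get_state()['ee_pos'].round(3))
for n,sb in(('top',(.5214,.1186)),('scene',(.5264,.1164))):
    im,d,W=cloud(n); c=get_calibration(n)
    q=((W-[*sb,0])@r*1000).reshape(-1,3)
    t=q[(abs(q[:,0])<26)&(abs(q[:,1])<92)&(q[:,2]>55)&(q[:,2]<72)]
    A=np.c_[t[:,:2],np.ones(len(t))]; k=np.linalg.lstsq(A,t[:,2],rcond=None)[0]
    print(n,len(t),'plate top z=%.1f (want 64) slopes %.3f %.3f'%(k[2],k[0],k[1]),'extent',np.percentile(t,[1,99],axis=0).round(0).tolist())
    hd=q[(abs(q[:,0])<25)&(abs(q[:,1])<60)&(q[:,2]>98)&(q[:,2]<112)]; print(' handle top mean',hd.mean(0).round(1),len(hd), 'extent y',np.percentile(hd[:,1],[2,98]).round(0))
    for s in silhouettes(n,'top_plate'):
        w=np.nanmedian(W[s['region']],0)
        if np.hypot(w[0]-.52,w[1]-.118)<.05:
            p,e=fit([c],plate,[s['region']],(sb[0],sb[1],a),.048); print(' fit rel',((np.r_[p[:2],0]-[*sb,0])@r*1000).round(1)[:2],(p[2]-a).round(3),round(e,3))
    for t in('brass_collar_a','frit_jar','timer'):
        for s in silhouettes(n,t): print(' ',t,s['rect'],np.nanmedian(W[s['region']],0).round(3))
cv2.imwrite('pics/p.png',cv2.resize(im[170:290,190:310],(600,600)))
E
```

```text
40.7333 [ 0.433 -0.066  0.372]
top 801 plate top z=65.0 (want 64) slopes 0.018 -0.003 extent [[-19.0, -86.0, 56.0], [25.0, 88.0, 72.0]]
 handle top mean [  2.    1.7 105.6] 259 extent y [-38.  40.]
 fit rel [3.4 1.1] -0.005 0.105
  brass_collar_a [142.5, 250.8, 160.0, 260.0] [0.416 0.346 0.033]
  brass_collar_a [144.5, 214.0, 159.2, 226.0] [0.509 0.348 0.035]
  frit_jar [163.3, 146.4, 185.3, 165.4] [0.685 0.276 0.047]
  frit_jar [280.0, 123.8, 341.9, 194.7] [ 0.637 -0.098  0.01 ]
  timer [384.3, 172.3, 404.7, 191.6] [ 0.591 -0.316  0.048]
scene 1036 plate top z=66.4 (want 64) slopes 0.084 -0.006 extent [[-23.0, -82.0, 56.0], [21.0, 92.0, 71.0]]
 handle top mean [ -3.1   9.3 106.2] 326 extent y [-31.  46.]
 fit rel [1.5 1.6] -0.007 0.087
  brass_collar_a [145.0, 283.9, 163.3, 307.2] [0.504 0.352 0.031]
  brass_collar_a [175.7, 308.5, 191.8, 341.6] [0.411 0.35  0.031]
  frit_jar [127.2, 216.3, 152.9, 247.6] [0.677 0.284 0.045]
  timer [345.3, 138.7, 364.0, 159.6] [ 0.581 -0.321  0.019]
```

```bash
python3 - <<'E'
from fit import *
a=.337; r=R.from_euler('z',a).as_matrix()
for n,sb in(('top',(.5214,.1186)),('scene',(.5264,.1164))):
  for rep in range(2):
    im,d,W=cloud(n); q=((W-[*sb,0])@r*1000).reshape(-1,3)
    t=q[(abs(q[:,0]-1)<17)&(abs(q[:,1])<82)&(abs(q[:,1])>48)&(abs(abs(q[:,1])-70)+0*q[:,0]>0)&(np.hypot(q[:,0],abs(q[:,1])-70)>11)&(q[:,2]>55)&(q[:,2]<75)]
    A=np.c_[t[:,:2],np.ones(len(t))]; w=np.ones(len(t),bool)
    for _ in range(6):
        k=np.linalg.lstsq(A[w],t[w,2],rcond=None)[0]; e=t[:,2]-A@k; w=abs(e-np.median(e))<2.5
    # table/mat reference slope
    b=q[(abs(q[:,0]+100)<25)&(abs(q[:,1])<40)&(abs(q[:,2])<8)]; kb=np.linalg.lstsq(np.c_[b[:,:2],np.ones(len(b))],b[:,2],rcond=None)[0]
    print(n,w.sum(),len(t),k.round(3),'std',e[w].std().round(2),'mat ref',kb.round(3),len(b))
E
```

```text
top 147 225 [-2.2000e-02 -1.0000e-02  6.5629e+01] std 1.31 mat ref [ 0.012 -0.011  2.371] 526
top 144 224 [-3.3000e-02 -1.0000e-03  6.4984e+01] std 1.33 mat ref [ 0.012 -0.016  2.171] 522
scene 158 183 [-9.0000e-03 -4.0000e-03  6.6947e+01] std 1.2 mat ref [ 0.011 -0.011  3.548] 622
scene 166 188 [1.4000e-02 3.0000e-03 6.7233e+01] std 1.2 mat ref [ 0.009 -0.012  3.395] 618
```

```bash
python3 -c "
from rig import *
print(hand_in())"
```

```text
the job is handed in; nothing more can be done
None
```

The press is set up for thin beads, and I handed the job in at about 41 s on the robot clock. The hand-in gave no verdict, so what follows rests on my own checks.

**Work done:** I laid the graphite block in its nest of pins and slipped a black collar over each pillar. I then lowered the wooden-handled plate over both pillars until it touched the collars, released it and backed the arm away. I last looked at the block and collars in a picture before the plate went on. It showed the block inside the pins and a collar round each pillar.

**Last checks (from depth readings and the networks, since I had used all 16 picture views):**
- **Height:** the plate's top face reads 65 to 67 mm against the 64 mm wanted. The mat itself reads 2 to 3.5 mm high, so the corrected height is about 63 to 64 mm.
- **Level:** the plate's slope stayed within about 0.01 along its length. Across its width it came out between -0.033 and +0.014, which is within the depth noise. A cruder first fit to the scene camera gave 0.084, which I put down to side-face points and did not rely on.
- **Centring:** the outline fit put the plate 1.5 to 3.4 mm off in x and 1.1 to 1.6 mm off in y. The holes allow at most 2.5 mm, so the 3.4 mm reading must be partly measurement error. The two cameras disagree with each other by about 5 mm.
- **Bystanders:** the brass collars and frit jar read where they started. One late timer reading in the scene camera was about 15 mm off, but its outline was partial and the top camera put the timer within 1 to 2 mm of its start.

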